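# Turn the plating test bars and change over the dosing bottles

### The arm

A 7-joint arm with a two-finger parallel gripper is mounted at the origin on the work surface. World frame = base frame: x ahead of the robot, y to its left, z up, the work surface at z = 0. Lengths are in m, angles in rad, forces in N, time in s.
With the tool pointing down it reaches from about 0.425 to 0.875 m from the base axis. Payload 4.7 kg.
Tool frame: the origin (TCP) lies at the very end of the fingers, on their centre line; the grasp point (between the pads) lies 19 mm behind it; z points along the fingers, y is the line along which they close (so a half turn about z gives the same grasp; the last joint's range is limited). The gripper opens to 87 mm and grips with 3 to 60 N. Pads are 19 mm wide; open, the fingers measure 117 mm over their backs; the gripper's body (75 mm by 190 mm) begins 51 mm behind the grasp point.
Start: joints at [1.356, 0.321, -0.07, 1.45, 0.023, 1.371, -0.057], TCP at [0.147, -0.633, 0.223] pointing down, gripper open.
Joint ranges: [-2.86, 2.86], [-0.3, 2.09], [-1.38, 1.24], [0.06, 2.45], [-1.56, 4.7], [0.09, 2.05], [-2.69, 2.69]. Speed limits (rad/s): [2.57, 2.57, 3.14, 3.14, 3.14, 3.14, 3.14].

### API

Orientations are given as a 3x3 rotation matrix whose columns are the frame's x, y, z axes.
In Python, from cell import manip gives the robot as it stands.
- The arm moves only by the tool jog_arm, never from a script. Its argument "motion" is a list of rows, each an object of numbers: "x", "y", "z": the shift along the tool's x, y, z each as a share of 50 cm, from -1 to 1; "yaw": the turn about the tool's z as a share of pi rad, from -1 to 1; "grip": the gripper's target within -1 to 1 (fully open at 1, half-way at 0, shut at -1). In form: [{"x": .., "y": .., "z": .., "yaw": .., "grip": ..}, ...]. A call has 1 to 20 rows; each row is the pose to reach, as a shift and turn from the pose commanded when the call began, along the tool's axes at that moment, turning the shorter way round; what a row does not reach only later rows make up. A row lasts 1/10 s, in which the tool goes at most 50 mm and 8.59 degrees, less where a joint would pass 70% of its speed; a pose out of reach is approached as far as the arm can. A call with a number of a shift or a turn outside -1 to 1 is refused whole. A call with a gripper value outside its range is refused whole. The fingers move at their own pace and stop on an object; "newtons" is the grip in N (left out, the last holds). Time passes only in rows, so rows that repeat a pose let the fingers close. It gives the time, the measured TCP pose, the force, the opening and the grip force at its end, in the units of the state.
- manip.read_state(): the state, without advancing time (a new reading comes with each control period).
- manip.snapshot(name): name is "side" or "top"; returns a dict with "img" (420x560x3 uint8, blue, green, red), "depth" (420x560 float32, m along the optical axis (not along the pixel's ray), 0 where there is no reading), "fx", "fy", "cx", "cy" (pixels), "view" (4x4, takes a point from world to camera coordinates). Camera axes: x right, y up, looking along -z (the intrinsics and any distortion apply to the point x, -y, -z); pixel columns grow to the right and rows downward; lengths in m; the calibration is good to about 2 mm. A picture is of the moment at which its call begins.
- manip.hand_in(): hands the job in; it is judged then, once.
The state is a dict: "clock": time; "joints": joint angles; "joint_velocities": joint speeds; "tau": joint torques, N m; "tcp_pos": TCP position; "tcp_rot": TCP orientation; "wrist_force": force on the tool from outside, world axes, zero at the start; "wrist_torque": the same for the moment, N m; "finger_gap": opening from 0.0 (shut) to 1.0 (fully open); "grip_force": force on a finger pad.
Only numpy, scipy, OpenCV 4.12 (cv2) and the standard library are available. Lean on these libraries where they do the work, as an engineer would, in place of code of your own. Each camera call takes 0.05 s, during which the arm holds its last target. There are 200 camera calls.

### The job

Set the plating rack up for its next run: slide the yellow catch clear, swing the contact bar right back by its red handle, and turn every test bar whose brown plated end points to the trough end for end in its own slot, so that all the silver bare ends point to the front, over the trough, then lower the contact bar and slide the catch fully home again. Before or after that, swap the two bottles on the mat, so that the fresh one (green cap) stands upright in the middle of the blue spot and the spent one (red cap) upright in the middle of the white spot. Leave everything else on the bench where it stands.

Things in the scene. Friction and masses are not known exactly. Their poses are not given: they have to be found in the camera images.
- rack: Fixed plating rack, 300 mm square; origin: centre of its underside. Front (-x): blue trough, x -150 to -60 mm, rim 48 mm high. Bars lie along x on two rests (x = -40 and +40 mm, 14 mm thick, tops 60 mm high) in four slots at y = -84, -28, 28, 84 mm, 32 mm wide, teeth 8 mm above the rests; some slots may be empty. Between the rests the deck is 35 mm high, 25 mm of room under the bars.
- bar (a joint): Hinge of the copper contact bar, a 250 mm wide bail that lies across the test bars. 0 = down (3 mm above them), 1.65 rad = swung up and back to its stop. Axis along rack y at rack x +115 mm, 87 mm above the bench. Friction 0.4 N m: it stays where it is left; 0.25 kg. It cannot rise while the catch covers its end tongue.
- bar_handle (a point): Middle of the contact bar's round red handle: diameter 20 mm, along rack y, free for 80 mm between two posts; 160 mm in front of and 45 mm above the hinge axis when down (132 mm above the bench). It can turn between gripping fingers, so it can be pinched from above and led along its arc.
- catch (a joint): Yellow slide catch at the rack's -y end. 0 = home: it covers the tongue at the end of the contact bar and locks it down. It slides towards rack -y to 0.040 m; the tongue is free from about 0.026 m. Friction about 2 N; it stays where it is left.
- catch_knob (a point): Middle of the catch's yellow square knob, 24 x 24 mm and 32 mm tall (its top about 137 mm above the bench), upright.
- blue_spot (a point): Centre of the blue spot: a flat disc of 100 mm diameter on a thin black mat (250 x 120 mm, 1 mm thick, fixed flat on the bench, any yaw).
- white_spot (a point): Centre of the white spot, of the same size, on the same mat, 130 mm from the blue one.
- fresh: Loose bottle of fresh additive: white, with a green cap; squat body 68 mm in diameter and 65 mm tall, cap 40 mm in diameter from 73 to 100 mm above its underside, about 0.25 kg. Origin: centre of its underside. It begins on the white spot.
- spent: Loose bottle of spent additive: amber, with a red cap; same sizes and origin as the fresh one. It begins on the blue spot.
- jar: Bystander: white jar, 56 mm diameter, 75 mm tall. Origin: centre of its underside.
- beaker: Bystander: open glass beaker, 68 mm diameter, 85 mm tall. Origin: centre of its underside.
- carton: Bystander: cardboard carton 70 x 50 x 45 mm. Origin: centre of its underside.
- cylinder: Bystander: measuring cylinder, 182 mm tall, blue foot of 68 mm diameter. Origin: centre of its underside.
- spatula: Bystander: spatula lying on the bench, about 250 mm. Origin on its length.
- amber: Bystander: amber bottle, 60 mm diameter, 120 mm tall. Origin: centre of its underside.
- dish: Bystander: steel dish, 80 mm diameter, 35 mm tall. Origin: centre of its underside.
- strip1: Double-ended test bar, loose, 130 x 24 x 16 mm, 0.14 kg, may be absent. Origin: its centre, 68 mm above the bench in a slot. Its +x half is bare steel (silver), its -x half copper-plated (brown), with a black 34 mm sleeve at its middle to grip. It begins centred in a slot (rack x about 0), with either end over the trough; a bar already the right way round is left so.
- strip1_bare (a point): End face of the bare (silver) half of this test bar, 65 mm from its centre.
- strip2: Double-ended test bar, loose, 130 x 24 x 16 mm, 0.14 kg, may be absent. Origin: its centre, 68 mm above the bench in a slot. Its +x half is bare steel (silver), its -x half copper-plated (brown), with a black 34 mm sleeve at its middle to grip. It begins centred in a slot (rack x about 0), with either end over the trough; a bar already the right way round is left so.
- strip2_bare (a point): End face of the bare (silver) half of this test bar, 65 mm from its centre.
- strip3: Double-ended test bar, loose, 130 x 24 x 16 mm, 0.14 kg, may be absent. Origin: its centre, 68 mm above the bench in a slot. Its +x half is bare steel (silver), its -x half copper-plated (brown), with a black 34 mm sleeve at its middle to grip. It begins centred in a slot (rack x about 0), with either end over the trough; a bar already the right way round is left so.
- strip3_bare (a point): End face of the bare (silver) half of this test bar, 65 mm from its centre.
- strip4: Double-ended test bar, loose, 130 x 24 x 16 mm, 0.14 kg, may be absent. Origin: its centre, 68 mm above the bench in a slot. Its +x half is bare steel (silver), its -x half copper-plated (brown), with a black 34 mm sleeve at its middle to grip. It begins centred in a slot (rack x about 0), with either end over the trough; a bar already the right way round is left so.
- strip4_bare (a point): End face of the bare (silver) half of this test bar, 65 mm from its centre.

How it is judged:
By the outcome, as a careful person would: the job done as asked, in the order asked, and still so for the second after the job is handed in, with the robot touching nothing.
Of strip1, strip2, strip3, strip4 only 2 to 4 are there at a start; the rules pass over those that are not, and their reading is None.
At some moment in a run one of fresh, spent may be knocked a few centimetres aside while the robot is not near it.
Once in a run the grip may slacken for a moment while it holds something.
It also fails if it takes over 210 s, if anything falls off the work surface, if the arm or the gripper's body presses on something with over 40 N, if the wrist force passes 120 N, or if a joint passes its speed limit or range.

## Working session

There is one attempt and no reset: what is moved stays moved. The work goes in short steps, Python scripts to look and compute and a tool call to move; the robot and the scene stay as the last step left them, time stands still between calls to the robot, and variables do not carry over. Pictures are saved under pics/ and viewed, at most 14 in all, crops included, and the job is handed in when it is done.

Besides the shell and the picture viewer there is one more tool, called after "Request:" as a command line: name --argument value ..., lists and objects as JSON in quotes. jog_arm: Moves the arm, as the interface text tells. Shift numbers are shares of 50 cm and turn numbers shares of pi rad, none past 1 either way. Its arguments: {"type":"object","properties":{"motion":{"type":"array","items":{"type":"object","properties":{"x":{"type":"number"},"y":{"type":"number"},"z":{"type":"number"},"yaw":{"type":"number"},"grip":{"type":"number"}}}},"newtons":{"type":"number"}},"required":["motion"]}

```bash
ls; mkdir -p pics; python3 - <<'E'
from cell import manip
import cv2,numpy as np
s=manip.read_state()
for k,v in s.items(): print(k,np.round(v,3).tolist())
for n in("side","top"):
    d=manip.snapshot(n); cv2.imwrite(f"pics/{n}0.png",d["img"]); np.savez(f"{n}0.npz",**d)
    print(n,d["fx"],d["fy"],d["cx"],d["cy"],np.round(d["view"],3).tolist(),[k for k in d])
E
```

```text
pics
clock 0.0
joints [1.356, 0.322, -0.07, 1.452, 0.023, 1.371, -0.057]
joint_velocities [0.001, 0.002, 0.001, -0.001, -0.0, -0.0, 0.001]
tau [0.0, -49.128, -0.404, -31.253, -0.064, 0.044, 0.0]
tcp_pos [0.147, -0.633, 0.221]
tcp_rot [[0.974, 0.227, -0.001], [0.227, -0.974, 0.002], [-0.0, -0.002, -1.0]]
wrist_force [0.036, 0.869, 0.751]
wrist_torque [-0.017, 0.006, 0.031]
grip_force 0.0
finger_gap 0.999
side 397.92135332775297 397.92135332775297 279.07291539597855 211.23388935769117 [[-0.999, -0.036, 0.002, 0.514], [0.027, -0.702, 0.711, -0.095], [-0.024, 0.711, 0.703, -1.108], [0.0, 0.0, 0.0, 1.0]] ['img', 'depth', 'fx', 'fy', 'cx', 'cy', 'view']
top 455.74051429232145 455.74051429232145 278.976649858832 212.18923293009254 [[-0.027, -0.999, -0.018, 0.029], [0.991, -0.03, 0.132, -0.542], [-0.133, -0.014, 0.991, -1.374], [0.0, 0.0, 0.0, 1.0]] ['img', 'depth', 'fx', 'fy', 'cx', 'cy', 'view']
```

View pics/top0.png

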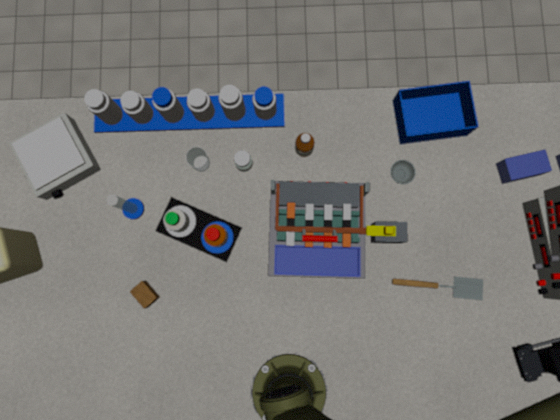

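View pics/side0.png

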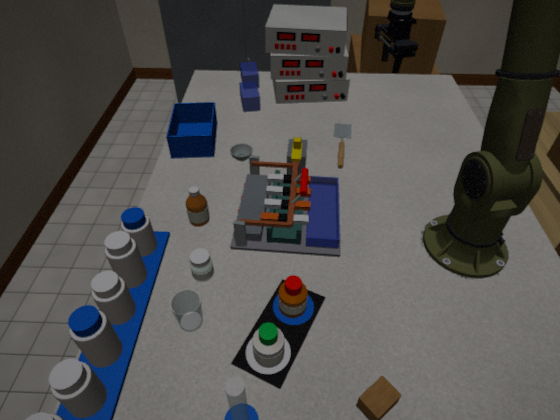

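The top view shows the rack at about (318,230), with four bars at columns 291–347. The handle is at (320,239) and the knob at (391,232). The fresh bottle is at (172,218) and the spent one at (212,235). Next I'll measure these and zoom in on the rack.

```bash
cat > h.py <<'E'
import numpy as np,cv2
from cell import manip
def ray(d,u,v):
    V=np.array(d["view"]);R=V[:3,:3];t=V[:3,3]
    c=np.array([(u-d["cx"])/d["fx"],-(v-d["cy"])/d["fy"],-1.]);return -R.T@t,R.T@c
def plane(d,u,v,z):
    o,r=ray(d,u,v);return o+r*(z-o[2])/r[2]
def proj(d,p):
    V=np.array(d["view"]);c=V[:3,:3]@np.array(p)+V[:3,3]
    return d["cx"]+d["fx"]*c[0]/-c[2], d["cy"]-d["fy"]*c[1]/-c[2]
R={"red":((0,150,90),(6,255,255)),"green":((45,120,60),(80,255,255)),"yellow":((24,150,100),(34,255,255)),"blue":((100,150,80),(115,255,255)),"orange":((7,150,60),(18,255,255))}
def blobs(d,name,amin=15,roi=None):
    h=cv2.cvtColor(np.ascontiguousarray(d["img"]),cv2.COLOR_BGR2HSV);m=cv2.inRange(h,*R[name])
    if roi: k=np.zeros_like(m);k[roi[1]:roi[3],roi[0]:roi[2]]=1;m*=k
    n,l,s,c=cv2.connectedComponentsWithStats(m)
    return [(c[i].round(1).tolist(),s[i].tolist()) for i in range(1,n) if s[i][4]>=amin]
def snap(n):
    d=manip.snapshot(n);d["img"]=np.ascontiguousarray(d["img"]);return d
E
python3 - <<'E'
from h import *
d=dict(np.load("top0.npz"));e=dict(np.load("side0.npz"))
cv2.imwrite("pics/rack.png",cv2.resize(d["img"][170:290,150:420],None,fx=2.9,fy=2.9,interpolation=cv2.INTER_CUBIC))
for n,z in(("red",.1),("green",.1),("yellow",.137),("blue",.001),("orange",.076)):
    for c,s in blobs(d,n,12,(100,170,420,300)): print("top",n,c,s,plane(d,*c,z).round(4))
    for c,s in blobs(e,n,12,(150,120,400,420)): print("side",n,c,s,plane(e,*c,z).round(4))
for u,v in((271,181),(367,183),(365,277),(268,276)): print(u,v,plane(d,u,v,.02).round(3), d["depth"][v,u])
E
```

```text
top red [212.6, 233.8] [206, 228, 14, 13, 130] [0.4759 0.2094 0.1   ]
top red [319.3, 238.1] [302, 235, 36, 7, 206] [ 0.4542 -0.1035  0.1   ]
side red [303.7, 179.8] [300, 168, 8, 24, 155] [ 0.4483 -0.146   0.1   ]
side red [293.0, 282.4] [285, 276, 17, 14, 192] [0.4753 0.2131 0.1   ]
top green [171.7, 218.0] [166, 212, 13, 13, 130] [0.5263 0.3304 0.1   ]
side green [267.5, 330.8] [259, 322, 18, 18, 270] [0.5259 0.3342 0.1   ]
top yellow [380.5, 230.4] [366, 225, 30, 11, 288] [ 0.4684 -0.2755  0.137 ]
side yellow [296.9, 139.2] [294, 137, 7, 5, 32] [ 0.4699 -0.2959  0.137 ]
side yellow [296.1, 153.1] [291, 147, 11, 12, 102] [ 0.472  -0.2239  0.137 ]
top blue [132.8, 208.5] [123, 199, 20, 20, 308] [0.5733 0.4803 0.001 ]
top blue [219.4, 239.8] [201, 221, 33, 33, 359] [0.4652 0.2041 0.001 ]
side blue [168.6, 128.3] [167, 120, 5, 17, 18] [ 0.9561 -0.5479  0.001 ]
side blue [194.3, 129.1] [169, 120, 44, 17, 473] [ 0.8571 -0.5464  0.001 ]
side blue [332.9, 203.5] [330, 201, 8, 5, 14] [ 0.3539 -0.1543  0.001 ]
side blue [331.5, 234.3] [330, 229, 4, 11, 13] [ 0.3655 -0.0263  0.001 ]
side bl
[... 555 characters left out ...]
409 -0.0717  0.076 ]
top orange [327.1, 243.9] [324, 242, 8, 5, 36] [ 0.4381 -0.1277  0.076 ]
top orange [143.7, 292.2] [132, 282, 25, 18, 157] [0.311  0.4186 0.076 ]
side orange [283.6, 199.3] [244, 161, 66, 64, 764] [ 0.5046 -0.0867  0.076 ]
side orange [308.1, 190.7] [307, 188, 4, 6, 18] [ 0.4346 -0.1261  0.076 ]
side orange [195.3, 201.9] [186, 194, 20, 16, 218] [ 0.7526 -0.0663  0.076 ]
side orange [292.5, 294.8] [279, 282, 29, 22, 332] [0.4755 0.2301 0.076 ]
side orange [379.9, 397.6] [360, 380, 39, 38, 450] [0.3098 0.449  0.076 ]
271 181 [0.645 0.036 0.02 ] 1.3511379
367 183 [ 0.629 -0.266  0.02 ] 1.3465844
365 277 [ 0.337 -0.244  0.02 ] 1.4141374
268 276 [0.348 0.053 0.02 ] 1.4225723
```

View pics/rack.png

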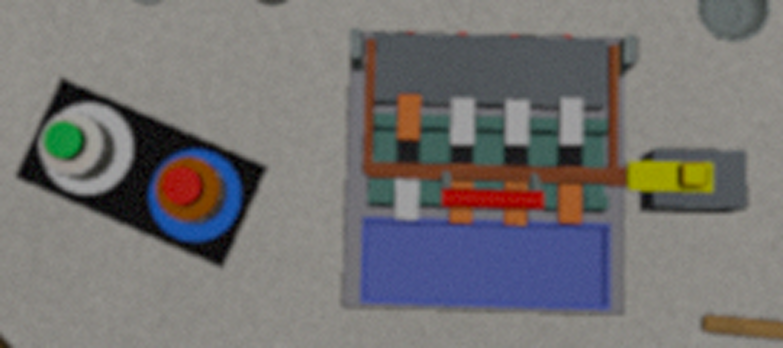

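The leftmost bar (crop x≈408) already has silver at the front. The other three (x≈462, 517, 571) point brown to the trough, so they need turning. Next I'll get metric positions from depth.

```bash
cat >> h.py <<'E'
def cloud(d):
    v,u=np.mgrid[:420,:560];z=d["depth"];V=d["view"]
    c=np.stack([(u-d["cx"])/d["fx"]*z,-(v-d["cy"])/d["fy"]*z,-z],-1)
    return (c-V[:3,3])@V[:3,:3]
def mask(d,n): return cv2.inRange(cv2.cvtColor(d["img"],cv2.COLOR_BGR2HSV),*R[n])>0
def rackpose(d):
    P=cloud(d);h=cv2.cvtColor(d["img"],cv2.COLOR_BGR2HSV);x,y,z=P[...,0],P[...,1],P[...,2]
    near=(x>.3)&(x<.7)&(y>-.35)&(y<.1)
    out={}
    out["handle"]=P[mask(d,"red")&near&(z>.11)]
    out["knob"]=P[mask(d,"yellow")&near&(z>.128)&(z<.15)]
    out["trough"]=P[near&(h[...,0]>110)&(h[...,0]<125)&(h[...,1]>80)&(z>-.02)&(z<.06)]
    return out
E
python3 - <<'E'
from h import *
for n in("top","side"):
    d=dict(np.load(n+"0.npz"));o=rackpose(d)
    for k,p in o.items():
        if len(p): 
            r=cv2.minAreaRect((p[:,:2]*1000).astype(np.float32)); print(n,k,len(p),p.mean(0).round(4),p.min(0).round(3),p.max(0).round(3),np.round(r[0],1),np.round(r[1],1),round(r[2],2))
    P=cloud(d);z=P[...,2]
    for nm,c in(("red",(.47,.21)),("green",(.526,.33))):
        q=P[mask(d,nm)&(z>.06)&(np.hypot(P[...,0]-c[0],P[...,1]-c[1])<.05)];t=q[q[:,2]>np.percentile(q[:,2],60)-.0]
        print(n,nm,t.mean(0).round(4),len(t))
    # mat black
    h=cv2.cvtColor(d["img"],cv2.COLOR_BGR2HSV)
    m=(h[...,2]<45)&(abs(P[...,0]-.5)<.15)&(abs(P[...,1]-.27)<.18)&(abs(z)<.02)
    q=P[m];r=cv2.minAreaRect((q[:,:2]*1000).astype(np.float32));print("mat",r)
    u=proj(d,(.495,-.105,.132));print(u)
E
```

```text
top handle 203 [ 0.4506 -0.0996  0.1475] [ 0.356 -0.149  0.133] [ 0.462 -0.007  1.434] [429.1 -63.4] [ 64.7 173.2] 31.96
top knob 67 [ 0.4691 -0.2984  0.1366] [ 0.458 -0.309  0.131] [ 0.481 -0.288  0.142] [ 469.1 -298.3] [21.2 23.2] 88.21
top trough 2496 [ 0.3903 -0.0994  0.0217] [ 0.341 -0.235  0.006] [0.441 0.033 0.059] [ 392.  -100.6] [265.8  92.3] 86.9
top red [0.4763 0.2082 0.1028] 52
top green [0.5283 0.33   0.1034] 52
mat ((501.85565185546875, 271.1166687011719), (245.85203552246094, 114.0650405883789), 65.01032257080078)
(np.float64(320.0308015753288), np.float64(223.05647672656397))
side handle 153 [ 0.4503 -0.0986  0.1407] [ 0.441 -0.149  0.12 ] [ 0.461 -0.047  0.146] [450.4 -98. ] [102.3  17.6] 87.63
side knob 31 [ 0.4699 -0.2963  0.1365] [ 0.46  -0.31   0.133] [ 0.479 -0.283  0.14 ] [ 469.6 -296.4] [26.7 18.6] 89.86
side trough 2101 [ 0.3877 -0.0928  0.0237] [ 0.341 -0.23   0.011] [0.441 0.037 0.052] [390.7 -95.7] [265.5  89.2] 86.79
side red [0.476  0.2131 0.1015] 76
side green [0.5241 0.3344 0.1014] 103
mat ((500.4006652832031, 271.3450622558594), (249.6898193359375, 118.88878631591797), 65.3412857055664)
(np.float64(287.47561965808205), np.float64(180.07586306186545))
```

```bash
cat >> h.py <<'E'
import sys
O=np.array([.4955,-.101]);YAW=-.05
def rk(x,y):  # rack -> world
    c,s=np.cos(YAW),np.sin(YAW);return O+np.array([c*x-s*y,s*x+c*y])
def go(*targets):
    "targets (x,y,z,angle of tool y) -> shares from the present pose"
    s=manip.read_state();M=np.array(s["tcp_rot"]);p=np.array(s["tcp_pos"]);a=np.arctan2(M[1,1],M[0,1])
    print("at",p.round(4),"yang",round(a,3),"q7",round(s["joints"][6],2),"t",round(s["clock"],1),"gap",round(s["finger_gap"]*87,1))
    for x,y,z,t in targets:
        w=(t-a+np.pi)%(2*np.pi)-np.pi
        print("->",np.round([x,y,z],4),(M.T@(np.array([x,y,z])-p)/.5).round(4),"yaw",round(-w/np.pi,4))
E
python3 - <<'E'
from h import *
go((.470,-.297,.20,-.05),(.470,-.297,.111,-.05))
print(rk(.115,0),rk(-.045,0),[rk(0,y).round(4).tolist() for y in(.084,.028,-.028,-.084)])
E
```

```text
at [ 0.1472 -0.6326  0.2216] yang -1.342 q7 -0.06 t 0.1 gap 87.1
-> [ 0.47  -0.297  0.2  ] [ 0.781  -0.5072  0.0439] yaw -0.4113
-> [ 0.47  -0.297  0.111] [ 0.781  -0.5069  0.2219] yaw -0.4113
[ 0.61035628 -0.1067476 ] [ 0.45055624 -0.09875094] [[0.4997, -0.0171], [0.4969, -0.073], [0.4941, -0.129], [0.4913, -0.1849]]
```

Request:
jog_arm --motion '[{"x":0.781,"y":-0.507,"z":0.044,"yaw":-0.411,"grip":0.3},{"x":0.781,"y":-0.507,"z":0.044,"yaw":-0.411,"grip":0.3},{"x":0.781,"y":-0.507,"z":0.044,"yaw":-0.411,"grip":0.3},{"x":0.781,"y":-0.507,"z":0.044,"yaw":-0.411,"grip":0.3},{"x":0.781,"y":-0.507,"z":0.044,"yaw":-0.411,"grip":0.3},{"x":0.781,"y":-0.507,"z":0.044,"yaw":-0.411,"grip":0.3},{"x":0.781,"y":-0.507,"z":0.044,"yaw":-0.411,"grip":0.3},{"x":0.781,"y":-0.507,"z":0.044,"yaw":-0.411,"grip":0.3},{"x":0.781,"y":-0.507,"z":0.044,"yaw":-0.411,"grip":0.3},{"x":0.781,"y":-0.507,"z":0.044,"yaw":-0.411,"grip":0.3},{"x":0.781,"y":-0.507,"z":0.044,"yaw":-0.411,"grip":0.3},{"x":0.781,"y":-0.507,"z":0.044,"yaw":-0.411,"grip":0.3},{"x":0.781,"y":-0.507,"z":0.044,"yaw":-0.411,"grip":0.3}]'

```text
clock: 1.4
tcp_pos: [0.4687, -0.2996, 0.2003]
tcp_rot: [[0.054, 0.999, -0.001], [0.999, -0.054, -0.001], [-0.001, -0.001, -1.0]]
wrist_force: [-0.2, 0.6, 0.2]
finger_gap: 0.654
grip_force: 0.0
```

```bash
python3 - <<'E'
from h import *
go((.470,-.297,.20,-.05),(.470,-.297,.112,-.05))
d=snap("side");cv2.imwrite("pics/s1.png",cv2.resize(d["img"][60:260,200:400],None,fx=3,fy=3))
E
```

```text
at [ 0.4687 -0.2996  0.2003] yang -0.054 q7 0.4 t 1.4 gap 56.9
-> [ 0.47  -0.297  0.2  ] [0.0054 0.0023 0.0006] yaw -0.0013
-> [ 0.47  -0.297  0.112] [0.0055 0.0025 0.1766] yaw -0.0013
```

View pics/s1.png

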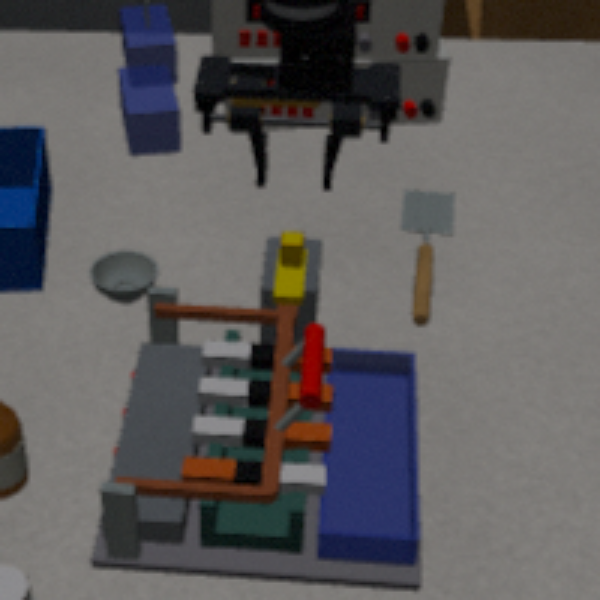

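The fingers straddle the knob as seen from the side, so I'll descend, grip it and slide the catch towards -y.

Request:
jog_arm --motion '[{"x":0.005,"y":0.002,"z":0.06,"grip":0.3},{"x":0.005,"y":0.002,"z":0.12,"grip":0.3},{"x":0.005,"y":0.002,"z":0.176,"grip":0.3},{"x":0.005,"y":0.002,"z":0.176,"grip":0.3},{"x":0.005,"y":0.002,"z":0.176,"grip":-1},{"x":0.005,"y":0.002,"z":0.176,"grip":-1},{"x":0.005,"y":0.002,"z":0.176,"grip":-1},{"x":0.005,"y":0.002,"z":0.176,"grip":-1},{"x":0.005,"y":0.002,"z":0.176,"grip":-1},{"x":0.005,"y":0.002,"z":0.176,"grip":-1},{"x":0.005,"y":0.002,"z":0.176,"grip":-1},{"x":0.005,"y":0.002,"z":0.176,"grip":-1}]' --newtons 15

```text
invalid input
```

Request:
jog_arm --motion '[{"x":0.005,"y":0.002,"z":0.06,"yaw":0,"grip":0.3},{"x":0.005,"y":0.002,"z":0.12,"yaw":0,"grip":0.3},{"x":0.005,"y":0.002,"z":0.176,"yaw":0,"grip":0.3},{"x":0.005,"y":0.002,"z":0.176,"yaw":0,"grip":0.3},{"x":0.005,"y":0.002,"z":0.176,"yaw":0,"grip":-1},{"x":0.005,"y":0.002,"z":0.176,"yaw":0,"grip":-1},{"x":0.005,"y":0.002,"z":0.176,"yaw":0,"grip":-1},{"x":0.005,"y":0.002,"z":0.176,"yaw":0,"grip":-1},{"x":0.005,"y":0.002,"z":0.176,"yaw":0,"grip":-1},{"x":0.005,"y":0.002,"z":0.176,"yaw":0,"grip":-1}]' --newtons 15

```text
clock: 2.45
tcp_pos: [0.4685, -0.2956, 0.1132]
tcp_rot: [[0.052, 0.999, -0.006], [0.999, -0.052, -0.0], [-0.0, -0.006, -1.0]]
wrist_force: [-7.6, 0.9, 7.6]
finger_gap: 0.275
grip_force: 15.0
```

Request:
jog_arm --motion '[{"x":-0.02,"y":0,"z":0,"yaw":0,"grip":-1},{"x":-0.04,"y":0,"z":0,"yaw":0,"grip":-1},{"x":-0.06,"y":0,"z":0,"yaw":0,"grip":-1},{"x":-0.077,"y":0,"z":0,"yaw":0,"grip":-1},{"x":-0.077,"y":0,"z":0,"yaw":0,"grip":-1},{"x":-0.077,"y":0,"z":0,"yaw":0,"grip":-1}]'

```text
clock: 3.05
tcp_pos: [0.4664, -0.3332, 0.1129]
tcp_rot: [[0.052, 0.999, -0.006], [0.999, -0.052, 0.002], [0.001, -0.006, -1.0]]
wrist_force: [-8.3, 2.5, 7.2]
finger_gap: 0.274
grip_force: 15.0
```

Request:
jog_arm --motion '[{"x":0,"y":0,"z":0,"yaw":0,"grip":0.3},{"x":0,"y":0,"z":0,"yaw":0,"grip":0.3},{"x":0,"y":0,"z":0,"yaw":0,"grip":0.3},{"x":0,"y":0,"z":-0.08,"yaw":0,"grip":0.3},{"x":0,"y":0,"z":-0.16,"yaw":0,"grip":0.3},{"x":0,"y":0,"z":-0.16,"yaw":0,"grip":0.3}]'

```text
clock: 3.65
tcp_pos: [0.4731, -0.3354, 0.1989]
tcp_rot: [[0.05, 0.999, 0.009], [0.999, -0.05, -0.007], [-0.006, 0.009, -1.0]]
wrist_force: [0.1, 0.1, -0.3]
finger_gap: 0.637
grip_force: 0.0
```

```bash
python3 - <<'E'
from h import *
h=rk(-.045,0)
go((*h,.19,-.05),(*h,.117,-.05))
for n in("top","side"):
    k=rackpose(snap(n))["knob"];print(n,k.mean(0).round(4) if len(k) else None)
E
```

```text
at [ 0.4731 -0.3354  0.1989] yang -0.05 q7 0.44 t 3.6 gap 55.4
-> [ 0.4506 -0.0988  0.19  ] [ 0.4705 -0.069   0.0141] yaw -0.0001
-> [ 0.4506 -0.0988  0.117 ] [ 0.4714 -0.0704  0.1601] yaw -0.0001
top [ 0.4669 -0.3309  0.1374]
side [ 0.467  -0.3329  0.1369]
```

Request:
jog_arm --motion '[{"x":0.1,"y":-0.016,"z":0.014,"yaw":0,"grip":0.3},{"x":0.2,"y":-0.032,"z":0.014,"yaw":0,"grip":0.3},{"x":0.3,"y":-0.048,"z":0.014,"yaw":0,"grip":0.3},{"x":0.4,"y":-0.065,"z":0.014,"yaw":0,"grip":0.3},{"x":0.471,"y":-0.07,"z":0.014,"yaw":0,"grip":0.3},{"x":0.471,"y":-0.07,"z":0.05,"yaw":0,"grip":0.3},{"x":0.471,"y":-0.07,"z":0.05,"yaw":0,"grip":0.3}]'

```text
clock: 4.45
tcp_pos: [0.4442, -0.0953, 0.1648]
tcp_rot: [[0.048, 0.999, -0.005], [0.999, -0.048, 0.001], [0.001, -0.005, -1.0]]
wrist_force: [-0.1, -1.0, 0.5]
finger_gap: 0.654
grip_force: 0.0
```

```bash
python3 - <<'E'
from h import *
h=rk(-.045,0)
d=snap("side");k=rackpose(d)["handle"];k=k[(k[:,2]<.16)];r=cv2.minAreaRect((k[:,:2]*1000).astype(np.float32));print(r,k.mean(0))
go((*h,.113,-.05))
E
```

```text
((450.2142639160156, -100.83047485351562), (103.6602783203125, 17.687524795532227), 87.60591888427734) [ 0.45023151 -0.0989014   0.14037518]
at [ 0.4449 -0.0965  0.1658] yang -0.05 q7 0.13 t 4.5 gap 57.0
-> [ 0.4506 -0.0988  0.113 ] [-0.0041  0.012   0.1057] yaw -0.0001
```

Request:
jog_arm --motion '[{"x":0,"y":0.007,"z":0.05,"yaw":0,"grip":0.3},{"x":0,"y":0.007,"z":0.104,"yaw":0,"grip":0.3},{"x":0,"y":0.007,"z":0.104,"yaw":0,"grip":0.3},{"x":0,"y":0.007,"z":0.104,"yaw":0,"grip":-1},{"x":0,"y":0.007,"z":0.104,"yaw":0,"grip":-1},{"x":0,"y":0.007,"z":0.104,"yaw":0,"grip":-1},{"x":0,"y":0.007,"z":0.104,"yaw":0,"grip":-1},{"x":0,"y":0.007,"z":0.104,"yaw":0,"grip":-1},{"x":0,"y":0.007,"z":0.104,"yaw":0,"grip":-1}]' --newtons 15

```text
clock: 5.4
tcp_pos: [0.4492, -0.0969, 0.1159]
tcp_rot: [[0.051, 0.999, -0.002], [0.999, -0.051, -0.0], [-0.001, -0.002, -1.0]]
wrist_force: [-4.9, -0.1, 4.2]
finger_gap: 0.225
grip_force: 15.0
```

```bash
cat > arc.py <<'E'
from h import *
# arc waypoints as shift from present: tool y along +rack x, tool z down
r=np.hypot(.16,.045);a0=np.arctan2(.045,.16)
go()
f,t=map(float,sys.argv[1:3])
for q in np.linspace(f,t,15)[1:]:
    dx=-r*(np.cos(a0+q)-np.cos(a0+f));dz=r*(np.sin(a0+q)-np.sin(a0+f))
    print(round(q,2),"y",round(dx/.5,3),"z",round(-dz/.5,3))
E
python3 arc.py 0 1.65
```

```text
at [ 0.4492 -0.0969  0.1159] yang -0.051 q7 0.09 t 5.4 gap 19.5
0.12 y 0.013 z -0.037
0.24 y 0.03 z -0.072
0.35 y 0.051 z -0.105
0.47 y 0.076 z -0.136
0.59 y 0.104 z -0.163
0.71 y 0.135 z -0.186
0.82 y 0.169 z -0.206
0.94 y 0.205 z -0.222
1.06 y 0.242 z -0.233
1.18 y 0.281 z -0.24
1.3 y 0.32 z -0.242
1.41 y 0.359 z -0.24
1.53 y 0.398 z -0.233
1.65 y 0.435 z -0.222
```

Request:
jog_arm --motion '[{"x":0,"y":0.013,"z":-0.037,"yaw":0,"grip":-1},{"x":0,"y":0.03,"z":-0.072,"yaw":0,"grip":-1},{"x":0,"y":0.051,"z":-0.105,"yaw":0,"grip":-1},{"x":0,"y":0.076,"z":-0.136,"yaw":0,"grip":-1},{"x":0,"y":0.104,"z":-0.163,"yaw":0,"grip":-1},{"x":0,"y":0.135,"z":-0.186,"yaw":0,"grip":-1},{"x":0,"y":0.169,"z":-0.206,"yaw":0,"grip":-1},{"x":0,"y":0.205,"z":-0.222,"yaw":0,"grip":-1},{"x":0,"y":0.242,"z":-0.233,"yaw":0,"grip":-1},{"x":0,"y":0.281,"z":-0.24,"yaw":0,"grip":-1},{"x":0,"y":0.32,"z":-0.242,"yaw":0,"grip":-1},{"x":0,"y":0.359,"z":-0.24,"yaw":0,"grip":-1},{"x":0,"y":0.398,"z":-0.233,"yaw":0,"grip":-1},{"x":0,"y":0.435,"z":-0.222,"yaw":0,"grip":-1},{"x":0,"y":0.435,"z":-0.222,"yaw":0,"grip":-1},{"x":0,"y":0.435,"z":-0.222,"yaw":0,"grip":-1}]' --newtons 20

```text
clock: 7.0
tcp_pos: [0.6664, -0.1091, 0.2254]
tcp_rot: [[0.052, 0.999, -0.003], [0.999, -0.052, -0.001], [-0.001, -0.003, -1.0]]
wrist_force: [-2.5, -1.6, -2.2]
finger_gap: 0.221
grip_force: 20.0
```

```bash
python3 - <<'E'
from h import *
print(np.round(manip.read_state()["wrist_force"],1));go()
d=snap("side");cv2.imwrite("pics/s2.png",cv2.resize(d["img"][60:260,200:400],None,fx=3,fy=3))
E
```

```text
[-2.5 -1.6 -2.2]
at [ 0.6664 -0.1091  0.2254] yang -0.052 q7 -0.11 t 7.0 gap 19.2
```

View pics/s2.png

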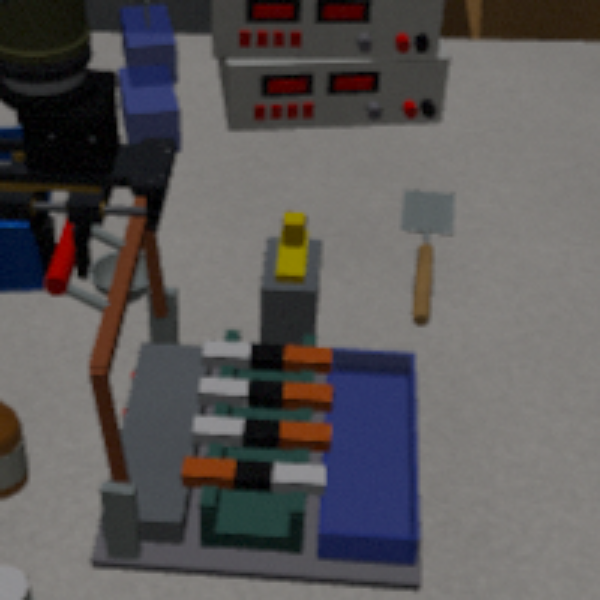

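The contact bar is fully back and all four bars are visible. I'll release the handle, rise clear and go over slot 2.

Request:
jog_arm --motion '[{"x":0,"y":0,"z":0,"yaw":0,"grip":-0.3},{"x":0,"y":0,"z":0,"yaw":0,"grip":-0.3},{"x":0,"y":0,"z":-0.05,"yaw":0,"grip":-0.3},{"x":0,"y":0,"z":-0.12,"yaw":0,"grip":-0.3},{"x":0,"y":0,"z":-0.2,"yaw":0,"grip":-0.1},{"x":0,"y":0,"z":-0.2,"yaw":0,"grip":-0.1}]'

```text
clock: 7.65
tcp_pos: [0.6698, -0.1065, 0.334]
tcp_rot: [[0.05, 0.999, 0.012], [0.999, -0.05, -0.0], [0.0, 0.012, -1.0]]
wrist_force: [0.6, 0.6, 0.1]
finger_gap: 0.425
grip_force: 0.0
```

```bash
python3 - <<'E'
from h import *
b=rk(0,.028)
go((*b,.3,-1.621),(*b,.13,-1.621))
d=snap("side");P=cloud(d);h=cv2.cvtColor(d["img"],cv2.COLOR_BGR2HSV)
# bars: orange points at z~.076
c=np.cos(YAW);s=np.sin(YAW);q=P[...,:2]-O;rx=c*q[...,0]+s*q[...,1];ry=-s*q[...,0]+c*q[...,1]
for y in(.084,.028,-.028,-.084):
    m=(abs(ry-y)<.02)&(abs(P[...,2]-.076)<.012)&(abs(rx)<.09)
    o=m&mask(d,"orange");w=m&(h[...,1]<60)&(h[...,2]>110);k=m&(h[...,2]<45)
    for n,mm in(("or",o),("si",w),("bl",k)):
        if mm.sum()>5: print(y,n,mm.sum(),"x",np.percentile(rx[mm],[2,50,98]).round(3),"y",np.percentile(ry[mm],[2,50,98]).round(3),"z",P[mm][:,2].mean().round(3))
E
```

```text
at [ 0.6698 -0.1065  0.334 ] yang -0.05 q7 -0.09 t 7.7 gap 36.9
-> [ 0.4969 -0.073   0.3   ] [ 0.0495 -0.3495  0.0638] yaw 0.5001
-> [ 0.4969 -0.073   0.13  ] [ 0.0494 -0.3537  0.4037] yaw 0.5001
0.084 or 113 x [0.019 0.041 0.064] y [0.071 0.084 0.095] z 0.076
0.084 si 109 x [-0.063 -0.041 -0.017] y [0.071 0.084 0.095] z 0.076
0.084 bl 118 x [-0.015  0.002  0.039] y [0.071 0.091 0.098] z 0.074
0.028 or 100 x [-0.064 -0.041 -0.019] y [0.015 0.028 0.039] z 0.076
0.028 si 88 x [0.018 0.039 0.061] y [0.016 0.027 0.038] z 0.077
0.028 bl 109 x [-0.034 -0.003  0.014] y [0.016 0.035 0.042] z 0.074
-0.028 or 90 x [-0.062 -0.042 -0.019] y [-0.04  -0.028 -0.016] z 0.076
-0.028 si 81 x [0.017 0.038 0.061] y [-0.04  -0.029 -0.017] z 0.077
-0.028 bl 97 x [-0.02  -0.002  0.014] y [-0.038 -0.022 -0.015] z 0.074
-0.084 or 82 x [-0.06  -0.037 -0.015] y [-0.096 -0.083 -0.071] z 0.076
-0.084 si 76 x [0.02  0.042 0.064] y [-0.097 -0.086 -0.074] z 0.076
-0.084 bl 87 x [-0.016  0.     0.016] y [-0.095 -0.076 -0.07 ] z 0.074
```

Request:
jog_arm --motion '[{"x":0.005,"y":-0.08,"z":0.02,"yaw":0.05,"grip":-0.08},{"x":0.025,"y":-0.175,"z":0.04,"yaw":0.1,"grip":-0.08},{"x":0.049,"y":-0.26,"z":0.064,"yaw":0.15,"grip":-0.08},{"x":0.049,"y":-0.35,"z":0.1,"yaw":0.2,"grip":-0.08},{"x":0.049,"y":-0.351,"z":0.18,"yaw":0.25,"grip":-0.08},{"x":0.049,"y":-0.352,"z":0.26,"yaw":0.3,"grip":-0.08},{"x":0.049,"y":-0.354,"z":0.33,"yaw":0.35,"grip":-0.08},{"x":0.049,"y":-0.354,"z":0.36,"yaw":0.4,"grip":-0.08},{"x":0.049,"y":-0.354,"z":0.36,"yaw":0.45,"grip":-0.08},{"x":0.049,"y":-0.354,"z":0.36,"yaw":0.5,"grip":-0.08},{"x":0.049,"y":-0.354,"z":0.37,"yaw":0.5,"grip":-0.08},{"x":0.049,"y":-0.354,"z":0.37,"yaw":0.5,"grip":-0.08},{"x":0.049,"y":-0.354,"z":0.37,"yaw":0.5,"grip":-0.08}]'

```text
clock: 9.0
tcp_pos: [0.4911, -0.0741, 0.141]
tcp_rot: [[0.999, -0.049, -0.001], [-0.049, -0.999, 0.0], [-0.001, -0.0, -1.0]]
wrist_force: [0.3, 0.6, -0.1]
finger_gap: 0.461
grip_force: 0.0
```

```bash
python3 - <<'E'
from h import *
b=rk(0,.028)
go((*b,.053,-1.621))
E
```

```text
at [ 0.4911 -0.0741  0.141 ] yang -1.619 q7 -1.57 t 9.0 gap 40.1
-> [ 0.4969 -0.073   0.053 ] [ 0.0116 -0.0027  0.176 ] yaw 0.0005
```

Request:
jog_arm --motion '[{"x":0.009,"y":-0.002,"z":0.06,"yaw":0,"grip":-0.08},{"x":0.01,"y":-0.002,"z":0.12,"yaw":0,"grip":-0.08},{"x":0.01,"y":-0.002,"z":0.176,"yaw":0,"grip":-0.08},{"x":0.01,"y":-0.002,"z":0.176,"yaw":0,"grip":-0.08},{"x":0.01,"y":-0.002,"z":0.176,"yaw":0,"grip":-1},{"x":0.01,"y":-0.002,"z":0.176,"yaw":0,"grip":-1},{"x":0.01,"y":-0.002,"z":0.176,"yaw":0,"grip":-1},{"x":0.01,"y":-0.002,"z":0.176,"yaw":0,"grip":-1},{"x":0.01,"y":-0.002,"z":0.15,"yaw":0,"grip":-1},{"x":0.01,"y":-0.002,"z":0.106,"yaw":0,"grip":-1},{"x":0.01,"y":-0.002,"z":0.106,"yaw":0,"grip":-1}]' --newtons 35

```text
clock: 10.1
tcp_pos: [0.4989, -0.0738, 0.0917]
tcp_rot: [[0.999, -0.051, 0.005], [-0.051, -0.999, -0.002], [0.005, 0.001, -1.0]]
wrist_force: [0.7, -0.0, -0.9]
finger_gap: 0.277
grip_force: 35.0
```

Request:
jog_arm --motion '[{"x":0,"y":0,"z":0,"yaw":-0.5,"grip":-1},{"x":0,"y":0,"z":0,"yaw":-0.5,"grip":-1},{"x":0,"y":0,"z":0,"yaw":-0.5,"grip":-1},{"x":0,"y":0,"z":0,"yaw":-0.5,"grip":-1},{"x":0,"y":0,"z":0,"yaw":-0.5,"grip":-1},{"x":0,"y":0,"z":0,"yaw":-0.5,"grip":-1},{"x":0,"y":0,"z":0,"yaw":-0.5,"grip":-1},{"x":0,"y":0,"z":0,"yaw":-0.5,"grip":-1},{"x":0,"y":0,"z":0,"yaw":-0.5,"grip":-1},{"x":0,"y":0,"z":0,"yaw":-0.5,"grip":-1},{"x":0,"y":0,"z":0,"yaw":-0.5,"grip":-1}]'

```text
clock: 11.2
tcp_pos: [0.4961, -0.0736, 0.0881]
tcp_rot: [[0.046, 0.999, -0.001], [0.999, -0.046, 0.0], [0.0, -0.001, -1.0]]
wrist_force: [-0.4, -0.7, -1.0]
finger_gap: 0.273
grip_force: 35.0
```

Request:
jog_arm --motion '[{"x":0,"y":0,"z":0,"yaw":-0.5,"grip":-1},{"x":0,"y":0,"z":0,"yaw":-0.5,"grip":-1},{"x":0,"y":0,"z":0,"yaw":-0.5,"grip":-1},{"x":0,"y":0,"z":0,"yaw":-0.5,"grip":-1},{"x":0,"y":0,"z":0,"yaw":-0.5,"grip":-1},{"x":0,"y":0,"z":0,"yaw":-0.5,"grip":-1},{"x":0,"y":0,"z":0,"yaw":-0.5,"grip":-1},{"x":0,"y":0,"z":0,"yaw":-0.5,"grip":-1},{"x":0,"y":0,"z":0,"yaw":-0.5,"grip":-1},{"x":0,"y":0,"z":0,"yaw":-0.5,"grip":-1},{"x":0,"y":0,"z":0,"yaw":-0.5,"grip":-1},{"x":0,"y":0,"z":0,"yaw":-0.5,"grip":-1}]'

```text
clock: 12.4
tcp_pos: [0.4962, -0.0737, 0.0881]
tcp_rot: [[-0.999, 0.051, -0.001], [0.051, 0.999, 0.0], [0.001, 0.0, -1.0]]
wrist_force: [0.2, 0.6, -0.7]
finger_gap: 0.274
grip_force: 35.0
```

```bash
python3 - <<'E'
from h import *
b=rk(0,.028)
go((*b,.056,1.521))
d=snap("side");cv2.imwrite("pics/s3.png",cv2.resize(d["img"][100:260,200:400],None,fx=3,fy=3))
E
```

```text
at [ 0.4962 -0.0737  0.0881] yang 1.52 q7 1.43 t 12.4 gap 23.8
-> [ 0.4969 -0.073   0.056 ] [-0.0014  0.0014  0.0643] yaw -0.0003
```

View pics/s3.png

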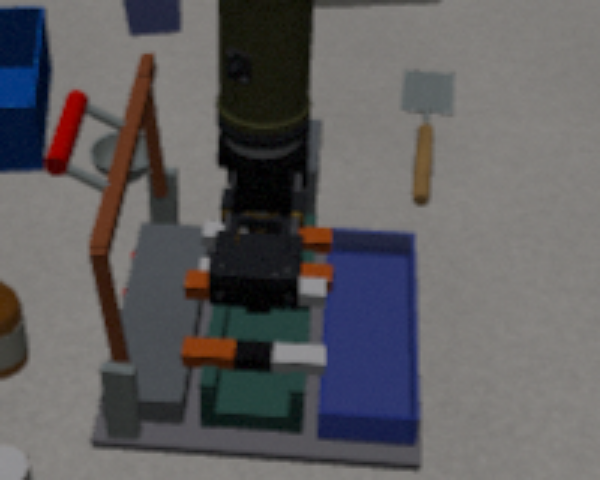

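The bar is turned, with silver to the front. I'll lower it, release it and go on to the next slot.

Request:
jog_arm --motion '[{"x":-0.001,"y":0.001,"z":0.03,"yaw":0,"grip":-1},{"x":-0.001,"y":0.001,"z":0.055,"yaw":0,"grip":-1},{"x":-0.001,"y":0.001,"z":0.068,"yaw":0,"grip":-1},{"x":-0.001,"y":0.001,"z":0.068,"yaw":0,"grip":-1},{"x":-0.001,"y":0.001,"z":0.068,"yaw":0,"grip":-0.08},{"x":-0.001,"y":0.001,"z":0.068,"yaw":0,"grip":-0.08},{"x":-0.001,"y":0.001,"z":0.068,"yaw":0,"grip":-0.08},{"x":-0.001,"y":0.001,"z":0.01,"yaw":0,"grip":-0.08},{"x":-0.001,"y":0.001,"z":-0.05,"yaw":0,"grip":-0.08},{"x":-0.001,"y":-0.06,"z":-0.09,"yaw":0,"grip":-0.08},{"x":-0.001,"y":-0.112,"z":-0.09,"yaw":0,"grip":-0.08},{"x":-0.001,"y":-0.112,"z":-0.09,"yaw":0,"grip":-0.08},{"x":-0.001,"y":-0.112,"z":-0.09,"yaw":0,"grip":-0.08}]'

```text
clock: 13.75
tcp_pos: [0.494, -0.1298, 0.1331]
tcp_rot: [[-0.999, 0.052, -0.0], [0.052, 0.999, 0.001], [0.001, 0.001, -1.0]]
wrist_force: [-0.7, 1.1, -0.1]
finger_gap: 0.461
grip_force: 0.0
```

```bash
python3 - <<'E'
from h import *
b=rk(0,-.028)
go((*b,.053,1.521))
E
```

```text
at [ 0.494  -0.1298  0.1331] yang 1.518 q7 1.59 t 13.8 gap 40.1
-> [ 0.4941 -0.129   0.053 ] [-0.0003  0.0017  0.1602] yaw -0.0008
```

Request:
jog_arm --motion '[{"x":0,"y":0.001,"z":0.06,"yaw":0,"grip":-0.08},{"x":0,"y":0.001,"z":0.12,"yaw":0,"grip":-0.08},{"x":0,"y":0.001,"z":0.16,"yaw":0,"grip":-0.08},{"x":0,"y":0.001,"z":0.16,"yaw":0,"grip":-0.08},{"x":0,"y":0.001,"z":0.16,"yaw":0,"grip":-1},{"x":0,"y":0.001,"z":0.16,"yaw":0,"grip":-1},{"x":0,"y":0.001,"z":0.16,"yaw":0,"grip":-1},{"x":0,"y":0.001,"z":0.16,"yaw":0,"grip":-1},{"x":0,"y":0.001,"z":0.13,"yaw":0,"grip":-1},{"x":0,"y":0.001,"z":0.09,"yaw":0,"grip":-1},{"x":0,"y":0.001,"z":0.09,"yaw":0,"grip":-1}]' --newtons 35

```text
clock: 14.85
tcp_pos: [0.4963, -0.1295, 0.0914]
tcp_rot: [[-0.999, 0.051, 0.005], [0.051, 0.999, -0.002], [-0.005, -0.002, -1.0]]
wrist_force: [0.7, -0.2, -0.7]
finger_gap: 0.275
grip_force: 35.0
```

Request:
jog_arm --motion '[{"x":0,"y":0,"z":0,"yaw":0.5,"grip":-1},{"x":0,"y":0,"z":0,"yaw":0.5,"grip":-1},{"x":0,"y":0,"z":0,"yaw":0.5,"grip":-1},{"x":0,"y":0,"z":0,"yaw":0.5,"grip":-1},{"x":0,"y":0,"z":0,"yaw":0.5,"grip":-1},{"x":0,"y":0,"z":0,"yaw":0.5,"grip":-1},{"x":0,"y":0,"z":0,"yaw":0.5,"grip":-1},{"x":0,"y":0,"z":0,"yaw":0.5,"grip":-1},{"x":0,"y":0,"z":0,"yaw":0.5,"grip":-1},{"x":0,"y":0,"z":0,"yaw":0.5,"grip":-1},{"x":0,"y":0,"z":0,"yaw":0.5,"grip":-1}]'

```text
clock: 15.95
tcp_pos: [0.4939, -0.1291, 0.0881]
tcp_rot: [[0.055, 0.998, -0.001], [0.998, -0.055, -0.0], [-0.0, -0.001, -1.0]]
wrist_force: [0.8, -0.7, -1.3]
finger_gap: 0.27
grip_force: 35.0
```

Request:
jog_arm --motion '[{"x":0,"y":0,"z":0,"yaw":0.5,"grip":-1},{"x":0,"y":0,"z":0,"yaw":0.5,"grip":-1},{"x":0,"y":0,"z":0,"yaw":0.5,"grip":-1},{"x":0,"y":0,"z":0,"yaw":0.5,"grip":-1},{"x":0,"y":0,"z":0,"yaw":0.5,"grip":-1},{"x":0,"y":0,"z":0,"yaw":0.5,"grip":-1},{"x":0,"y":0,"z":0,"yaw":0.5,"grip":-1},{"x":0,"y":0,"z":0,"yaw":0.5,"grip":-1},{"x":0,"y":0,"z":0,"yaw":0.5,"grip":-1},{"x":0,"y":0,"z":0,"yaw":0.5,"grip":-1},{"x":0,"y":0,"z":0,"yaw":0.5,"grip":-1},{"x":0,"y":0,"z":0,"yaw":0.5,"grip":-1}]'

```text
clock: 17.15
tcp_pos: [0.4939, -0.129, 0.0882]
tcp_rot: [[0.999, -0.051, -0.001], [-0.051, -0.999, 0.0], [-0.001, 0.0, -1.0]]
wrist_force: [-0.4, 0.2, -1.6]
finger_gap: 0.27
grip_force: 35.0
```

```bash
cat >> h.py <<'E'
def bars(d):
    P=cloud(d);h=cv2.cvtColor(d["img"],cv2.COLOR_BGR2HSV)
    c=np.cos(YAW);s=np.sin(YAW);q=P[...,:2]-O;rx=c*q[...,0]+s*q[...,1];ry=-s*q[...,0]+c*q[...,1]
    for y in(.084,.028,-.028,-.084):
        m=(abs(ry-y)<.026)&(P[...,2]>.07)&(P[...,2]<.13)&(abs(rx)<.09)
        o=m&mask(d,"orange");w=m&(h[...,1]<60)&(h[...,2]>110)
        for n,mm in(("or",o),("si",w)):
            if mm.sum()>5: print(y,n,mm.sum(),"x",np.percentile(rx[mm],[2,50,98]).round(3),"y",np.percentile(ry[mm],[2,50,98]).round(3),"z",P[mm][:,2].mean().round(3))
E
python3 - <<'E'
from h import *
b=rk(0,-.028)
go((*b,.053,-1.621))
bars(snap("side"))
E
```

```text
at [ 0.4939 -0.129   0.0882] yang -1.622 q7 -1.51 t 17.1 gap 23.5
-> [ 0.4941 -0.129   0.053 ] [ 0.0004 -0.0002  0.0703] yaw -0.0002
0.084 or 114 x [0.019 0.04  0.064] y [0.072 0.083 0.096] z 0.076
0.084 si 108 x [-0.063 -0.041 -0.017] y [0.072 0.083 0.095] z 0.077
0.028 or 101 x [0.021 0.043 0.066] y [0.018 0.03  0.042] z 0.076
0.028 si 92 x [-0.059 -0.036 -0.016] y [0.018 0.029 0.04 ] z 0.077
-0.028 or 40 x [0.047 0.058 0.068] y [-0.037 -0.025 -0.014] z 0.11
-0.028 si 43 x [-0.06  -0.049 -0.037] y [-0.038 -0.027 -0.016] z 0.11
-0.084 or 24 x [-0.06  -0.048 -0.038] y [-0.094 -0.088 -0.083] z 0.077
-0.084 si 12 x [0.054 0.059 0.064] y [-0.096 -0.088 -0.084] z 0.076
```

Request:
jog_arm --motion '[{"x":-0.006,"y":0,"z":0.03,"yaw":0,"grip":-1},{"x":-0.006,"y":0,"z":0.055,"yaw":0,"grip":-1},{"x":-0.006,"y":0,"z":0.068,"yaw":0,"grip":-1},{"x":-0.006,"y":0,"z":0.068,"yaw":0,"grip":-1},{"x":-0.006,"y":0,"z":0.068,"yaw":0,"grip":-0.08},{"x":-0.006,"y":0,"z":0.068,"yaw":0,"grip":-0.08},{"x":-0.006,"y":0,"z":0.068,"yaw":0,"grip":-0.08},{"x":-0.006,"y":0,"z":0.01,"yaw":0,"grip":-0.08},{"x":-0.006,"y":0,"z":-0.05,"yaw":0,"grip":-0.08},{"x":0,"y":0.06,"z":-0.09,"yaw":0,"grip":-0.08},{"x":0,"y":0.112,"z":-0.09,"yaw":0,"grip":-0.08},{"x":0,"y":0.112,"z":-0.09,"yaw":0,"grip":-0.08},{"x":0,"y":0.112,"z":-0.09,"yaw":0,"grip":-0.08}]'

```text
clock: 18.5
tcp_pos: [0.4913, -0.1852, 0.1333]
tcp_rot: [[0.999, -0.052, -0.0], [-0.052, -0.999, 0.001], [-0.0, -0.001, -1.0]]
wrist_force: [0.5, 0.4, -0.2]
finger_gap: 0.463
grip_force: 0.0
```

```bash
python3 - <<'E'
from h import *
b=rk(0,-.084)
go((*b,.053,-1.621))
E
```

```text
at [ 0.4913 -0.1852  0.1333] yang -1.623 q7 -1.38 t 18.5 gap 40.3
-> [ 0.4913 -0.1849  0.053 ] [ 1.000e-04 -6.000e-04  1.606e-01] yaw -0.0006
```

Request:
jog_arm --motion '[{"x":0,"y":-0.001,"z":0.06,"yaw":0,"grip":-0.08},{"x":0,"y":-0.001,"z":0.12,"yaw":0,"grip":-0.08},{"x":0,"y":-0.001,"z":0.16,"yaw":0,"grip":-0.08},{"x":0,"y":-0.001,"z":0.16,"yaw":0,"grip":-0.08},{"x":0,"y":-0.001,"z":0.16,"yaw":0,"grip":-1},{"x":0,"y":-0.001,"z":0.16,"yaw":0,"grip":-1},{"x":0,"y":-0.001,"z":0.16,"yaw":0,"grip":-1},{"x":0,"y":-0.001,"z":0.16,"yaw":0,"grip":-1},{"x":0,"y":-0.001,"z":0.13,"yaw":0,"grip":-1},{"x":0,"y":-0.001,"z":0.09,"yaw":0,"grip":-1},{"x":0,"y":-0.001,"z":0.09,"yaw":0,"grip":-1}]' --newtons 35

```text
clock: 19.6
tcp_pos: [0.4937, -0.1852, 0.0918]
tcp_rot: [[0.999, -0.051, 0.005], [-0.051, -0.999, -0.003], [0.005, 0.002, -1.0]]
wrist_force: [1.2, -0.6, -1.4]
finger_gap: 0.271
grip_force: 35.0
```

Request:
jog_arm --motion '[{"x":0,"y":0,"z":0,"yaw":-0.5,"grip":-1},{"x":0,"y":0,"z":0,"yaw":-0.5,"grip":-1},{"x":0,"y":0,"z":0,"yaw":-0.5,"grip":-1},{"x":0,"y":0,"z":0,"yaw":-0.5,"grip":-1},{"x":0,"y":0,"z":0,"yaw":-0.5,"grip":-1},{"x":0,"y":0,"z":0,"yaw":-0.5,"grip":-1},{"x":0,"y":0,"z":0,"yaw":-0.5,"grip":-1},{"x":0,"y":0,"z":0,"yaw":-0.5,"grip":-1},{"x":0,"y":0,"z":0,"yaw":-0.5,"grip":-1},{"x":0,"y":0,"z":0,"yaw":-0.5,"grip":-1},{"x":0,"y":0,"z":0,"yaw":-0.5,"grip":-1}]'

```text
clock: 20.7
tcp_pos: [0.4911, -0.1845, 0.0882]
tcp_rot: [[0.046, 0.999, -0.001], [0.999, -0.046, 0.0], [0.0, -0.001, -1.0]]
wrist_force: [0.1, -0.0, -1.4]
finger_gap: 0.272
grip_force: 35.0
```

Request:
jog_arm --motion '[{"x":0,"y":0,"z":0,"yaw":-0.5,"grip":-1},{"x":0,"y":0,"z":0,"yaw":-0.5,"grip":-1},{"x":0,"y":0,"z":0,"yaw":-0.5,"grip":-1},{"x":0,"y":0,"z":0,"yaw":-0.5,"grip":-1},{"x":0,"y":0,"z":0,"yaw":-0.5,"grip":-1},{"x":0,"y":0,"z":0,"yaw":-0.5,"grip":-1},{"x":0,"y":0,"z":0,"yaw":-0.5,"grip":-1},{"x":0,"y":0,"z":0,"yaw":-0.5,"grip":-1},{"x":0,"y":0,"z":0,"yaw":-0.5,"grip":-1},{"x":0,"y":0,"z":0,"yaw":-0.5,"grip":-1},{"x":0,"y":0,"z":0,"yaw":-0.5,"grip":-1},{"x":0,"y":0,"z":0,"yaw":-0.5,"grip":-1}]'

```text
clock: 21.9
tcp_pos: [0.4911, -0.1846, 0.0882]
tcp_rot: [[-0.999, 0.051, -0.001], [0.051, 0.999, 0.0], [0.001, 0.0, -1.0]]
wrist_force: [-0.3, -0.1, -1.4]
finger_gap: 0.269
grip_force: 35.0
```

```bash
python3 - <<'E'
from h import *
b=rk(0,-.084)
go((*b,.053,1.521))
bars(snap("side"))
E
```

```text
at [ 0.4911 -0.1846  0.0882] yang 1.52 q7 1.62 t 21.9 gap 23.4
-> [ 0.4913 -0.1849  0.053 ] [-0.0005 -0.0006  0.0704] yaw -0.0004
0.084 or 112 x [0.019 0.041 0.064] y [0.072 0.084 0.095] z 0.077
0.084 si 109 x [-0.063 -0.041 -0.017] y [0.072 0.084 0.096] z 0.077
0.028 or 101 x [0.021 0.044 0.067] y [0.018 0.029 0.041] z 0.076
0.028 si 93 x [-0.059 -0.036 -0.016] y [0.017 0.029 0.04 ] z 0.076
-0.028 or 93 x [0.019 0.042 0.065] y [-0.037 -0.026 -0.013] z 0.076
-0.028 si 85 x [-0.062 -0.042 -0.018] y [-0.039 -0.027 -0.015] z 0.077
-0.084 or 37 x [0.047 0.056 0.066] y [-0.091 -0.08  -0.07 ] z 0.109
-0.084 si 42 x [-0.062 -0.05  -0.038] y [-0.091 -0.082 -0.071] z 0.11
```

Request:
jog_arm --motion '[{"x":0.003,"y":-0.002,"z":0.03,"yaw":0,"grip":-1},{"x":0.003,"y":-0.002,"z":0.055,"yaw":0,"grip":-1},{"x":0.003,"y":-0.002,"z":0.068,"yaw":0,"grip":-1},{"x":0.003,"y":-0.002,"z":0.068,"yaw":0,"grip":-1},{"x":0.003,"y":-0.002,"z":0.068,"yaw":0,"grip":-0.08},{"x":0.003,"y":-0.002,"z":0.068,"yaw":0,"grip":-0.08},{"x":0.003,"y":-0.002,"z":0.068,"yaw":0,"grip":-0.08},{"x":0.003,"y":-0.002,"z":0.01,"yaw":0,"grip":-0.08},{"x":0.003,"y":-0.002,"z":-0.05,"yaw":0,"grip":-0.08},{"x":0.003,"y":-0.002,"z":-0.14,"yaw":0,"grip":-0.08},{"x":0.003,"y":-0.002,"z":-0.23,"yaw":0.05,"grip":-0.08},{"x":0.003,"y":-0.002,"z":-0.32,"yaw":0.1,"grip":-0.08},{"x":0.003,"y":-0.002,"z":-0.4,"yaw":0.15,"grip":-0.08},{"x":0.003,"y":-0.002,"z":-0.49,"yaw":0.2,"grip":-0.08},{"x":0.003,"y":-0.002,"z":-0.49,"yaw":0.25,"grip":-0.08}]'

```text
clock: 23.45
tcp_pos: [0.4927, -0.1859, 0.3394]
tcp_rot: [[-0.692, 0.722, 0.009], [0.722, 0.692, -0.005], [-0.009, 0.003, -1.0]]
wrist_force: [-0.3, 0.2, -0.4]
finger_gap: 0.456
grip_force: 0.0
```

```bash
python3 - <<'E'
from h import *
go((.6665,-.109,.33,-.051),(.6665,-.109,.225,-.051))
d=snap("side");bars(d)
P=cloud(d);q=P[mask(d,"red")&(P[...,2]>.2)&(P[...,2]<.3)&(abs(P[...,0]-.66)<.06)&(abs(P[...,1]+.1)<.08)];print(len(q),q.mean(0),q.min(0),q.max(0))
E
```

```text
at [ 0.4927 -0.1859  0.3394] yang 0.764 q7 1.03 t 23.4 gap 39.7
-> [ 0.6665 -0.109   0.33  ] [-0.1291  0.3573  0.0211] yaw 0.2594
-> [ 0.6665 -0.109   0.225 ] [-0.1271  0.3567  0.2311] yaw 0.2594
0.084 or 113 x [0.019 0.04  0.064] y [0.072 0.084 0.096] z 0.076
0.084 si 106 x [-0.063 -0.041 -0.017] y [0.072 0.084 0.095] z 0.076
0.028 or 101 x [0.021 0.044 0.067] y [0.018 0.03  0.041] z 0.076
0.028 si 89 x [-0.059 -0.036 -0.016] y [0.017 0.029 0.04 ] z 0.076
-0.028 or 93 x [0.019 0.042 0.065] y [-0.039 -0.025 -0.014] z 0.076
-0.028 si 84 x [-0.062 -0.041 -0.019] y [-0.038 -0.027 -0.016] z 0.076
-0.084 or 85 x [0.018 0.041 0.063] y [-0.094 -0.083 -0.07 ] z 0.077
-0.084 si 76 x [-0.063 -0.042 -0.02 ] y [-0.097 -0.083 -0.071] z 0.077
130 [ 0.66563088 -0.10961785  0.25246497] [ 0.65627699 -0.16181115  0.24909831] [ 0.6758692  -0.05942662  0.25630295]
```

All four bars are seated silver-forward. Now I'll return to the handle.

Request:
jog_arm --motion '[{"x":-0.03,"y":0.08,"z":0.015,"yaw":0.05,"grip":-0.1},{"x":-0.06,"y":0.16,"z":0.02,"yaw":0.1,"grip":-0.1},{"x":-0.09,"y":0.25,"z":0.02,"yaw":0.15,"grip":-0.1},{"x":-0.128,"y":0.356,"z":0.02,"yaw":0.2,"grip":-0.1},{"x":-0.128,"y":0.356,"z":0.02,"yaw":0.26,"grip":-0.1},{"x":-0.128,"y":0.356,"z":0.02,"yaw":0.26,"grip":-0.1},{"x":-0.128,"y":0.356,"z":0.02,"yaw":0.26,"grip":-0.1}]'

```text
clock: 24.2
tcp_pos: [0.6624, -0.1063, 0.3214]
tcp_rot: [[0.043, 0.999, -0.003], [0.999, -0.043, 0.001], [0.001, -0.003, -1.0]]
wrist_force: [-0.2, -0.6, 0.1]
finger_gap: 0.453
grip_force: 0.0
```

```bash
python3 - <<'E'
from h import *
go((.6665,-.109,.225,-.051))
E
```

```text
at [ 0.6624 -0.1063  0.3214] yang -0.043 q7 -0.13 t 24.2 gap 39.4
-> [ 0.6665 -0.109   0.225 ] [-0.0051  0.0089  0.1928] yaw 0.0026
```

Request:
jog_arm --motion '[{"x":-0.004,"y":0.006,"z":0.05,"yaw":0.003,"grip":-0.1},{"x":-0.004,"y":0.006,"z":0.12,"yaw":0.003,"grip":-0.1},{"x":-0.004,"y":0.006,"z":0.19,"yaw":0.003,"grip":-0.1},{"x":-0.004,"y":0.006,"z":0.19,"yaw":0.003,"grip":-0.1},{"x":-0.004,"y":0.006,"z":0.19,"yaw":0.003,"grip":-1},{"x":-0.004,"y":0.006,"z":0.19,"yaw":0.003,"grip":-1},{"x":-0.004,"y":0.006,"z":0.19,"yaw":0.003,"grip":-1},{"x":-0.004,"y":0.006,"z":0.19,"yaw":0.003,"grip":-1},{"x":-0.004,"y":0.006,"z":0.19,"yaw":0.003,"grip":-1}]' --newtons 20

```text
clock: 25.1
tcp_pos: [0.6663, -0.1095, 0.2307]
tcp_rot: [[0.056, 0.998, 0.003], [0.998, -0.056, -0.001], [-0.001, 0.003, -1.0]]
wrist_force: [-0.8, -1.7, 7.1]
finger_gap: 0.225
grip_force: 20.0
```

```bash
python3 arc.py 1.64 0
```

```text
at [ 0.6663 -0.1095  0.2307] yang -0.056 q7 -0.16 t 25.1 gap 19.6
1.52 y -0.037 z -0.011
1.41 y -0.076 z -0.017
1.29 y -0.115 z -0.019
1.17 y -0.153 z -0.017
1.05 y -0.192 z -0.01
0.94 y -0.229 z 0.002
0.82 y -0.264 z 0.018
0.7 y -0.298 z 0.037
0.59 y -0.329 z 0.061
0.47 y -0.357 z 0.088
0.35 y -0.381 z 0.118
0.23 y -0.402 z 0.151
0.12 y -0.419 z 0.186
0.0 y -0.432 z 0.223
```

Request:
jog_arm --motion '[{"x":0,"y":-0.037,"z":-0.011,"yaw":0,"grip":-1},{"x":0,"y":-0.076,"z":-0.017,"yaw":0,"grip":-1},{"x":0,"y":-0.115,"z":-0.019,"yaw":0,"grip":-1},{"x":0,"y":-0.153,"z":-0.017,"yaw":0,"grip":-1},{"x":0,"y":-0.192,"z":-0.01,"yaw":0,"grip":-1},{"x":0,"y":-0.229,"z":0.002,"yaw":0,"grip":-1},{"x":0,"y":-0.264,"z":0.018,"yaw":0,"grip":-1},{"x":0,"y":-0.298,"z":0.037,"yaw":0,"grip":-1},{"x":0,"y":-0.329,"z":0.061,"yaw":0,"grip":-1},{"x":0,"y":-0.357,"z":0.088,"yaw":0,"grip":-1},{"x":0,"y":-0.381,"z":0.118,"yaw":0,"grip":-1},{"x":0,"y":-0.402,"z":0.151,"yaw":0,"grip":-1},{"x":0,"y":-0.419,"z":0.186,"yaw":0,"grip":-1},{"x":0,"y":-0.431,"z":0.223,"yaw":0,"grip":-1},{"x":0,"y":-0.431,"z":0.223,"yaw":0,"grip":-1},{"x":0,"y":-0.431,"z":0.223,"yaw":0,"grip":-1}]'

```text
clock: 26.7
tcp_pos: [0.4502, -0.0967, 0.1168]
tcp_rot: [[0.055, 0.998, 0.0], [0.998, -0.055, 0.001], [0.001, 0.0, -1.0]]
wrist_force: [3.8, 1.9, -6.5]
finger_gap: 0.218
grip_force: 20.0
```

```bash
python3 - <<'E'
from h import *
print(np.round(manip.read_state()["wrist_force"],1));go()
d=snap("side");k=rackpose(d)["handle"];k=k[(k[:,2]<.16)];print(k.mean(0),k.max(0));bars(d)
E
```

```text
[ 3.8  1.9 -6.5]
at [ 0.4502 -0.0967  0.1168] yang -0.055 q7 0.08 t 26.7 gap 19.0
[ 0.45181604 -0.09092778  0.14386541] [ 0.46084731 -0.04895427  0.14803099]
0.084 or 203 x [-0.021  0.028  0.064] y [0.063 0.085 0.105] z 0.083
0.084 si 93 x [-0.063 -0.044 -0.025] y [0.072 0.083 0.097] z 0.077
0.028 or 153 x [-0.02   0.032  0.066] y [0.003 0.027 0.052] z 0.083
0.028 si 72 x [-0.059 -0.042 -0.025] y [0.017 0.029 0.041] z 0.077
-0.028 or 143 x [-0.022  0.029  0.065] y [-0.041 -0.026 -0.006] z 0.083
-0.028 si 23 x [-0.062 -0.033 -0.025] y [-0.033 -0.024 -0.015] z 0.077
-0.084 or 101 x [-0.016  0.037  0.063] y [-0.094 -0.08  -0.059] z 0.079
```

Request:
jog_arm --motion '[{"x":0,"y":0,"z":0.005,"yaw":0,"grip":-1},{"x":0,"y":0,"z":0.009,"yaw":0,"grip":-1},{"x":0,"y":0,"z":0.009,"yaw":0,"grip":-1},{"x":0,"y":0,"z":0.009,"yaw":0,"grip":-1}]'

```text
clock: 27.15
tcp_pos: [0.4492, -0.0967, 0.1132]
tcp_rot: [[0.056, 0.998, -0.003], [0.998, -0.056, 0.001], [0.001, -0.003, -1.0]]
wrist_force: [-4.3, 4.1, 6.8]
finger_gap: 0.221
grip_force: 20.0
```

Request:
jog_arm --motion '[{"x":0,"y":0,"z":0.002,"yaw":0,"grip":0.3},{"x":0,"y":0,"z":0,"yaw":0,"grip":0.3},{"x":0,"y":0,"z":0,"yaw":0,"grip":0.3},{"x":0,"y":0,"z":-0.06,"yaw":0,"grip":0.3},{"x":0,"y":0,"z":-0.12,"yaw":0,"grip":0.3},{"x":-0.08,"y":0.01,"z":-0.16,"yaw":0,"grip":0.3},{"x":-0.17,"y":0.02,"z":-0.16,"yaw":0,"grip":0.3},{"x":-0.26,"y":0.03,"z":-0.16,"yaw":0,"grip":0.3},{"x":-0.35,"y":0.04,"z":-0.16,"yaw":0,"grip":0.3},{"x":-0.44,"y":0.05,"z":-0.16,"yaw":0,"grip":0.3},{"x":-0.47,"y":0.055,"z":-0.16,"yaw":0,"grip":0.3},{"x":-0.47,"y":0.055,"z":-0.16,"yaw":0,"grip":0.3},{"x":-0.47,"y":0.055,"z":-0.16,"yaw":0,"grip":0.3}]'

```text
clock: 28.45
tcp_pos: [0.4646, -0.3323, 0.1923]
tcp_rot: [[0.055, 0.998, -0.0], [0.998, -0.055, 0.001], [0.001, -0.0, -1.0]]
wrist_force: [-0.1, 0.2, 0.5]
finger_gap: 0.65
grip_force: 0.0
```

```bash
python3 - <<'E'
from h import *
d=snap("side");o=rackpose(d);k=o["handle"];k=k[(k[:,2]<.16)];print(k.mean(0),k.max(0));k=o["knob"].mean(0);print(k)
go((.468,k[1],.112,-.051))
E
```

```text
[ 0.4504825  -0.09896316  0.14064683] [ 0.46055776 -0.04894588  0.14478991]
[ 0.46694118 -0.33348122  0.13649627]
at [ 0.4648 -0.3316  0.1926] yang -0.054 q7 0.4 t 28.5 gap 56.6
-> [ 0.468  -0.3335  0.112 ] [-0.0035  0.0065  0.1612] yaw -0.0009
```

The handle is back at its starting height of 140.6 mm, so the contact bar is down. Now I'll slide the catch home.

Request:
jog_arm --motion '[{"x":-0.002,"y":0.005,"z":0.06,"yaw":0,"grip":0.3},{"x":-0.002,"y":0.005,"z":0.12,"yaw":0,"grip":0.3},{"x":-0.002,"y":0.005,"z":0.161,"yaw":0,"grip":0.3},{"x":-0.002,"y":0.005,"z":0.161,"yaw":0,"grip":0.3},{"x":-0.002,"y":0.005,"z":0.161,"yaw":0,"grip":-1},{"x":-0.002,"y":0.005,"z":0.161,"yaw":0,"grip":-1},{"x":-0.002,"y":0.005,"z":0.161,"yaw":0,"grip":-1},{"x":-0.002,"y":0.005,"z":0.161,"yaw":0,"grip":-1},{"x":-0.002,"y":0.005,"z":0.161,"yaw":0,"grip":-1},{"x":-0.002,"y":0.005,"z":0.161,"yaw":0,"grip":-1}]' --newtons 20

```text
clock: 29.5
tcp_pos: [0.4663, -0.3351, 0.1127]
tcp_rot: [[0.056, 0.998, -0.001], [0.998, -0.057, -0.0], [-0.001, -0.001, -1.0]]
wrist_force: [-2.9, 0.4, 5.0]
finger_gap: 0.274
grip_force: 20.0
```

Request:
jog_arm --motion '[{"x":0.02,"y":0,"z":0,"yaw":0,"grip":-1},{"x":0.04,"y":0,"z":0,"yaw":0,"grip":-1},{"x":0.06,"y":0,"z":0,"yaw":0,"grip":-1},{"x":0.076,"y":0,"z":0,"yaw":0,"grip":-1},{"x":0.082,"y":0,"z":0,"yaw":0,"grip":-1},{"x":0.082,"y":0,"z":0,"yaw":0,"grip":-1},{"x":0.082,"y":0,"z":0,"yaw":0,"grip":-1}]'

```text
clock: 30.2
tcp_pos: [0.4685, -0.295, 0.1126]
tcp_rot: [[0.057, 0.998, -0.001], [0.998, -0.057, -0.003], [-0.003, -0.0, -1.0]]
wrist_force: [-3.8, -4.2, 5.5]
finger_gap: 0.274
grip_force: 20.0
```

Request:
jog_arm --motion '[{"x":0.006,"y":0,"z":0,"yaw":0,"grip":-1},{"x":0.006,"y":0,"z":0,"yaw":0,"grip":-1},{"x":0.006,"y":0,"z":0,"yaw":0,"grip":-1}]'

```text
clock: 30.5
tcp_pos: [0.4685, -0.2949, 0.1127]
tcp_rot: [[0.058, 0.998, 0.0], [0.998, -0.058, -0.006], [-0.006, 0.001, -1.0]]
wrist_force: [-2.7, -9.4, 3.1]
finger_gap: 0.274
grip_force: 20.0
```

Request:
jog_arm --motion '[{"x":0,"y":0,"z":0,"yaw":0,"grip":0.3},{"x":0,"y":0,"z":0,"yaw":0,"grip":0.3},{"x":0,"y":0,"z":0,"yaw":0,"grip":0.3},{"x":0,"y":0,"z":-0.09,"yaw":0,"grip":1},{"x":0,"y":0,"z":-0.18,"yaw":0,"grip":1},{"x":0,"y":0,"z":-0.27,"yaw":0,"grip":1},{"x":0,"y":0,"z":-0.27,"yaw":0,"grip":1}]'

```text
clock: 31.2
tcp_pos: [0.473, -0.2912, 0.2535]
tcp_rot: [[0.055, 0.998, 0.009], [0.998, -0.055, -0.006], [-0.006, 0.009, -1.0]]
wrist_force: [0.3, 0.9, -1.4]
finger_gap: 0.83
grip_force: 0.0
```

```bash
cat > bot.py <<'E'
from h import *
def bottles():
  for n in("top","side"):
    d=snap(n);P=cloud(d);z=P[...,2]
    for nm in("red","green"):
        q=P[mask(d,nm)&(z>.06)&(z<.2)&(P[...,1]>.08)&(P[...,1]<.5)]
        if len(q)<8: continue
        t=q[q[:,2]>np.percentile(q[:,2],95)-.006]
        print(n,nm,len(t),"mid",((t.min(0)+t.max(0))/2).round(4),"mean",t.mean(0).round(4))
  return d
if __name__=="__main__":
    d=bottles();k=rackpose(d)["knob"];print("knob",k.mean(0),len(k))
    s=manip.read_state();go()
E
python3 bot.py
```

```text
top red 78 mid [0.4753 0.2112 0.1033] mean [0.4765 0.2103 0.1023]
top green 94 mid [0.4844 0.319  0.1042] mean [0.4851 0.3196 0.1018]
side red 185 mid [0.4753 0.2136 0.1009] mean [0.4749 0.2132 0.1004]
side green 247 mid [0.4833 0.3237 0.1003] mean [0.4831 0.3235 0.1002]
knob [ 0.46896274 -0.29348561  0.13677991] 29
at [ 0.47   -0.2904  0.2478] yang -0.055 q7 0.37 t 31.3 gap 79.9
```

The catch is home against its stop and the knob is back at its starting position. The fresh bottle has been knocked to about (0.484, 0.322). I'll start the bottles by moving the spent one to a temporary place.

```bash
python3 - <<'E'
from h import *
go((.475,.212,.22,-.055),(.475,.212,.077,-.055))
E
```

```text
at [ 0.47   -0.2904  0.2478] yang -0.055 q7 0.37 t 31.3 gap 79.9
-> [0.475 0.212 0.22 ] [ 1.0038 -0.0455  0.0544] yaw -0.0001
-> [0.475 0.212 0.077] [ 1.0041 -0.046   0.3404] yaw -0.0001
```

Request:
jog_arm --motion '[{"x":0.995,"y":-0.046,"z":0.03,"yaw":0,"grip":0.38},{"x":0.995,"y":-0.046,"z":0.03,"yaw":0,"grip":0.38},{"x":0.995,"y":-0.046,"z":0.03,"yaw":0,"grip":0.38},{"x":0.995,"y":-0.046,"z":0.03,"yaw":0,"grip":0.38},{"x":0.995,"y":-0.046,"z":0.03,"yaw":0,"grip":0.38},{"x":0.995,"y":-0.046,"z":0.03,"yaw":0,"grip":0.38},{"x":0.995,"y":-0.046,"z":0.03,"yaw":0,"grip":0.38},{"x":0.995,"y":-0.046,"z":0.03,"yaw":0,"grip":0.38},{"x":0.995,"y":-0.046,"z":0.03,"yaw":0,"grip":0.38},{"x":0.995,"y":-0.046,"z":0.03,"yaw":0,"grip":0.38},{"x":0.995,"y":-0.046,"z":0.03,"yaw":0,"grip":0.38},{"x":0.995,"y":-0.046,"z":0.12,"yaw":0,"grip":0.38},{"x":0.995,"y":-0.046,"z":0.12,"yaw":0,"grip":0.38},{"x":0.995,"y":-0.046,"z":0.12,"yaw":0,"grip":0.38}]'

```text
clock: 32.7
tcp_pos: [0.4729, 0.2064, 0.1859]
tcp_rot: [[0.056, 0.998, -0.004], [0.998, -0.056, -0.0], [-0.0, -0.004, -1.0]]
wrist_force: [0.3, -0.1, 0.7]
finger_gap: 0.691
grip_force: 0.0
```

```bash
python3 - <<'E'
from h import *
go((.475,.212,.077,-.055))
E
```

```text
at [0.4729 0.2064 0.1859] yang -0.056 q7 -0.68 t 32.7 gap 60.1
-> [0.475 0.212 0.077] [0.0114 0.0044 0.2178] yaw -0.0003
```

Request:
jog_arm --motion '[{"x":0.011,"y":0.003,"z":0.06,"yaw":0,"grip":0.38},{"x":0.011,"y":0.003,"z":0.12,"yaw":0,"grip":0.38},{"x":0.011,"y":0.003,"z":0.18,"yaw":0,"grip":0.38},{"x":0.011,"y":0.003,"z":0.217,"yaw":0,"grip":0.38},{"x":0.011,"y":0.003,"z":0.217,"yaw":0,"grip":0.38},{"x":0.011,"y":0.003,"z":0.217,"yaw":0,"grip":-1},{"x":0.011,"y":0.003,"z":0.217,"yaw":0,"grip":-1},{"x":0.011,"y":0.003,"z":0.217,"yaw":0,"grip":-1},{"x":0.011,"y":0.003,"z":0.217,"yaw":0,"grip":-1},{"x":0.011,"y":0.003,"z":0.217,"yaw":0,"grip":-1},{"x":0.011,"y":0.003,"z":0.217,"yaw":0,"grip":-1}]' --newtons 30

```text
clock: 33.8
tcp_pos: [0.4765, 0.213, 0.0796]
tcp_rot: [[0.056, 0.998, 0.001], [0.998, -0.056, 0.0], [0.0, 0.001, -1.0]]
wrist_force: [-2.0, -1.3, 6.7]
finger_gap: 0.453
grip_force: 30.0
```

```bash
python3 - <<'E'
from h import *
go((.545,.150,.1,-.055),(.545,.15,.079,-.055))
d=dict(np.load("top0.npz"));P=cloud(d);z=P[...,2]
m=(z>.02)&(np.hypot(P[...,0]-.545,P[...,1]-.15)<.075);print("near temp",m.sum(), P[m].mean(0) if m.any() else "")
E
```

```text
at [0.4765 0.213  0.0796] yang -0.056 q7 -0.82 t 33.8 gap 39.4
-> [0.545 0.15  0.1  ] [-0.118   0.144  -0.0406] yaw -0.0003
-> [0.545 0.15  0.079] [-0.118   0.1439  0.0014] yaw -0.0003
near temp 77 [0.49351703 0.19278707 0.0641981 ]
```

Request:
jog_arm --motion '[{"x":0,"y":0,"z":-0.03,"yaw":0,"grip":-1},{"x":0,"y":0,"z":-0.05,"yaw":0,"grip":-1},{"x":-0.03,"y":0.036,"z":-0.05,"yaw":0,"grip":-1},{"x":-0.07,"y":0.085,"z":-0.05,"yaw":0,"grip":-1},{"x":-0.1,"y":0.12,"z":-0.05,"yaw":0,"grip":-1},{"x":-0.118,"y":0.144,"z":-0.05,"yaw":0,"grip":-1},{"x":-0.118,"y":0.144,"z":-0.05,"yaw":0,"grip":-1},{"x":-0.118,"y":0.144,"z":-0.02,"yaw":0,"grip":-1},{"x":-0.118,"y":0.144,"z":0,"yaw":0,"grip":-1},{"x":-0.118,"y":0.144,"z":0.003,"yaw":0,"grip":-1},{"x":-0.118,"y":0.144,"z":0.003,"yaw":0,"grip":-1}]'

```text
clock: 34.9
tcp_pos: [0.5416, 0.1513, 0.0774]
tcp_rot: [[0.053, 0.999, -0.004], [0.999, -0.053, -0.002], [-0.002, -0.004, -1.0]]
wrist_force: [-6.6, -2.4, 12.2]
finger_gap: 0.449
grip_force: 30.0
```

Request:
jog_arm --motion '[{"x":0,"y":0,"z":0,"yaw":0,"grip":0.38},{"x":0,"y":0,"z":0,"yaw":0,"grip":0.38},{"x":0,"y":0,"z":0,"yaw":0,"grip":0.38},{"x":0,"y":0,"z":-0.06,"yaw":0,"grip":0.38},{"x":0,"y":0,"z":-0.12,"yaw":0,"grip":0.38},{"x":0,"y":0,"z":-0.2,"yaw":0,"grip":0.38},{"x":0.08,"y":-0.03,"z":-0.2,"yaw":0,"grip":0.38},{"x":0.17,"y":-0.07,"z":-0.2,"yaw":0,"grip":0.38},{"x":0.26,"y":-0.11,"z":-0.2,"yaw":0,"grip":0.38},{"x":0.335,"y":-0.142,"z":-0.2,"yaw":0,"grip":0.38},{"x":0.335,"y":-0.142,"z":-0.2,"yaw":0,"grip":0.38},{"x":0.335,"y":-0.142,"z":-0.2,"yaw":0,"grip":0.38}]'

```text
clock: 36.1
tcp_pos: [0.482, 0.3222, 0.1767]
tcp_rot: [[0.052, 0.999, -0.0], [0.999, -0.052, -0.0], [-0.0, -0.0, -1.0]]
wrist_force: [0.1, -0.5, 0.3]
finger_gap: 0.689
grip_force: 0.0
```

```bash
python3 - <<'E'
from h import *
from bot import bottles
d=bottles();go((.4838,.3215,.077,-.056))
cv2.imwrite("pics/s4.png",d["img"])
E
```

```text
top red 99 mid [0.5417 0.1481 0.1036] mean [0.5421 0.1485 0.1017]
top green 25 mid [0.4932 0.3147 0.103 ] mean [0.4947 0.3137 0.1014]
side red 28 mid [0.543  0.1368 0.0997] mean [0.5421 0.1373 0.1005]
side green 251 mid [0.4833 0.3238 0.1004] mean [0.4832 0.3238 0.1003]
at [0.4838 0.3196 0.1765] yang -0.058 q7 -0.97 t 36.2 gap 60.1
-> [0.4838 0.3215 0.077 ] [ 0.0041 -0.0002  0.199 ] yaw -0.0005
```

View pics/s4.png

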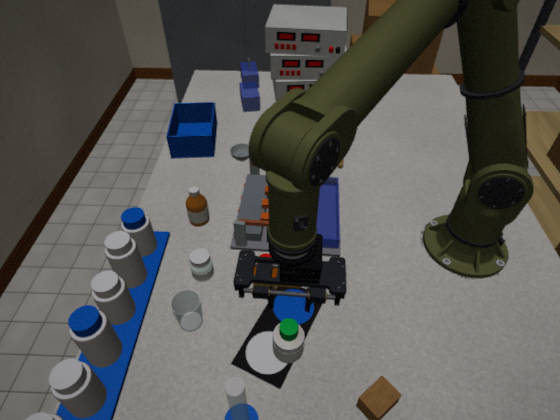

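The view shows the fresh bottle upright at (288,340) and the blue spot free at (293,306). The gripper is lined up above the fresh bottle, so I'll grip it.

Request:
jog_arm --motion '[{"x":0.004,"y":0,"z":0.06,"yaw":0,"grip":0.38},{"x":0.004,"y":0,"z":0.12,"yaw":0,"grip":0.38},{"x":0.004,"y":0,"z":0.17,"yaw":0,"grip":0.38},{"x":0.004,"y":0,"z":0.199,"yaw":0,"grip":0.38},{"x":0.004,"y":0,"z":0.199,"yaw":0,"grip":0.38},{"x":0.004,"y":0,"z":0.199,"yaw":0,"grip":-1},{"x":0.004,"y":0,"z":0.199,"yaw":0,"grip":-1},{"x":0.004,"y":0,"z":0.199,"yaw":0,"grip":-1},{"x":0.004,"y":0,"z":0.199,"yaw":0,"grip":-1},{"x":0.004,"y":0,"z":0.199,"yaw":0,"grip":-1},{"x":0.004,"y":0,"z":0.199,"yaw":0,"grip":-1},{"x":0.004,"y":0,"z":0.16,"yaw":0,"grip":-1},{"x":0.004,"y":0,"z":0.14,"yaw":0,"grip":-1},{"x":0.004,"y":0,"z":0.14,"yaw":0,"grip":-1}]' --newtons 30

```text
clock: 37.6
tcp_pos: [0.4839, 0.3233, 0.1081]
tcp_rot: [[0.056, 0.998, 0.002], [0.998, -0.056, 0.001], [0.001, 0.002, -1.0]]
wrist_force: [0.3, 0.7, -2.8]
finger_gap: 0.449
grip_force: 30.2
```

```bash
python3 - <<'E'
from h import *
go((.474,.212,.107,-.056),(.474,.212,.078,-.056))
for n in("top","side"):
    d=snap(n);P=cloud(d);z=P[...,2]
    q=P[mask(d,"green")&(z>.06)&(z<.2)];print(n,len(q),q.mean(0).round(4) if len(q) else "")
    m=mask(d,"blue")&(abs(z)<.015)&(np.hypot(P[...,0]-.474,P[...,1]-.212)<.07);q=P[m]
    if len(q)>20: print("blue",len(q),q.min(0).round(3),q.max(0).round(3),cv2.minEnclosingCircle((q[:,:2]*1000).astype(np.float32)))
    h=cv2.cvtColor(d["img"],cv2.COLOR_BGR2HSV)
    m=(h[...,1]<40)&(h[...,2]>120)&(abs(z)<.015)&(np.hypot(P[...,0]-.5284,P[...,1]-.33)<.056);q=P[m]
    if len(q)>20: print("white",len(q),q.mean(0).round(4),cv2.minEnclosingCircle((q[:,:2]*1000).astype(np.float32)))
E
```

```text
at [0.4839 0.3233 0.1081] yang -0.056 q7 -1.02 t 37.6 gap 39.1
-> [0.474 0.212 0.107] [-0.2234 -0.0073  0.0019] yaw -0.0001
-> [0.474 0.212 0.078] [-0.2235 -0.0074  0.0599] yaw -0.0001
top 0 
blue 779 [ 0.424  0.16  -0.007] [0.526 0.263 0.012] ((474.9372253417969, 211.8701934814453), 52.06219482421875)
white 252 [0.5404 0.3041 0.0021] ((534.9063720703125, 319.57421875), 43.80128479003906)
side 194 [0.4844 0.3276 0.1324]
blue 27 [ 0.46   0.223 -0.001] [0.504 0.236 0.004] ((482.089599609375, 230.53640747070312), 22.08717155456543)
white 1161 [0.5345 0.3374 0.0021] ((527.9775390625, 330.6178283691406), 50.04753875732422)
```

Request:
jog_arm --motion '[{"x":-0.04,"y":-0.001,"z":0,"yaw":0,"grip":-1},{"x":-0.1,"y":-0.003,"z":0,"yaw":0,"grip":-1},{"x":-0.16,"y":-0.005,"z":0,"yaw":0,"grip":-1},{"x":-0.2,"y":-0.006,"z":0,"yaw":0,"grip":-1},{"x":-0.223,"y":-0.007,"z":0,"yaw":0,"grip":-1},{"x":-0.223,"y":-0.007,"z":0,"yaw":0,"grip":-1},{"x":-0.223,"y":-0.007,"z":0,"yaw":0,"grip":-1},{"x":-0.223,"y":-0.007,"z":0,"yaw":0,"grip":-1}]'

```text
clock: 38.5
tcp_pos: [0.4732, 0.2128, 0.1069]
tcp_rot: [[0.055, 0.998, -0.0], [0.998, -0.055, 0.001], [0.001, -0.0, -1.0]]
wrist_force: [0.5, 0.3, -2.8]
finger_gap: 0.453
grip_force: 30.2
```

```bash
python3 - <<'E'
from h import *
from bot import bottles
go((.4745,.212,.079,-.056));bottles()
E
```

```text
at [0.4732 0.2128 0.1069] yang -0.055 q7 -0.79 t 38.5 gap 39.4
-> [0.4745 0.212  0.079 ] [-0.0014  0.0028  0.0558] yaw 0.0004
top red 89 mid [0.5416 0.1494 0.1037] mean [0.542  0.1493 0.1022]
side red 35 mid [0.5452 0.1554 0.1008] mean [0.5428 0.1565 0.1006]
side green 11 mid [0.4784 0.2349 0.1674] mean [0.4753 0.2417 0.1817]
```

Request:
jog_arm --motion '[{"x":-0.001,"y":0.002,"z":0.03,"yaw":0,"grip":-1},{"x":-0.001,"y":0.002,"z":0.05,"yaw":0,"grip":-1},{"x":-0.001,"y":0.002,"z":0.058,"yaw":0,"grip":-1},{"x":-0.001,"y":0.002,"z":0.058,"yaw":0,"grip":-1},{"x":-0.001,"y":0.002,"z":0.058,"yaw":0,"grip":-1}]'

```text
clock: 39.1
tcp_pos: [0.4733, 0.2113, 0.0784]
tcp_rot: [[0.056, 0.998, -0.003], [0.998, -0.056, -0.002], [-0.002, -0.003, -1.0]]
wrist_force: [-5.5, -3.8, 10.1]
finger_gap: 0.458
grip_force: 30.0
```

Request:
jog_arm --motion '[{"x":0,"y":0,"z":0,"yaw":0,"grip":0.3},{"x":0,"y":0,"z":0,"yaw":0,"grip":0.3},{"x":0,"y":0,"z":0,"yaw":0,"grip":0.3},{"x":0,"y":0,"z":-0.06,"yaw":0,"grip":0.38},{"x":0,"y":0,"z":-0.12,"yaw":0,"grip":0.38},{"x":0,"y":0,"z":-0.2,"yaw":0,"grip":0.38},{"x":-0.06,"y":0.07,"z":-0.2,"yaw":0,"grip":0.38},{"x":-0.117,"y":0.144,"z":-0.2,"yaw":0,"grip":0.38},{"x":-0.117,"y":0.144,"z":-0.2,"yaw":0,"grip":0.38},{"x":-0.117,"y":0.144,"z":-0.2,"yaw":0,"grip":0.38}]'

```text
clock: 40.1
tcp_pos: [0.5436, 0.1476, 0.1773]
tcp_rot: [[0.059, 0.998, -0.001], [0.998, -0.059, 0.001], [0.001, -0.001, -1.0]]
wrist_force: [0.5, 1.2, 0.8]
finger_gap: 0.691
grip_force: 0.0
```

```bash
python3 - <<'E'
from h import *
from bot import bottles
bottles();go((.542,.150,.077,-.056))
E
```

```text
top green 22 mid [0.4676 0.2093 0.1037] mean [0.4634 0.2078 0.1035]
side red 163 mid [0.5412 0.1524 0.1003] mean [0.5414 0.1519 0.1004]
side green 193 mid [0.473  0.2103 0.0997] mean [0.4732 0.2113 0.1001]
at [0.5422 0.1498 0.1777] yang -0.055 q7 -0.63 t 40.2 gap 59.8
-> [0.542 0.15  0.077] [ 3.000e-04 -2.000e-04  2.014e-01] yaw 0.0004
```

Request:
jog_arm --motion '[{"x":0.001,"y":0,"z":0.06,"yaw":0,"grip":0.38},{"x":0.001,"y":0,"z":0.12,"yaw":0,"grip":0.38},{"x":0.001,"y":0,"z":0.17,"yaw":0,"grip":0.38},{"x":0.001,"y":0,"z":0.201,"yaw":0,"grip":0.38},{"x":0.001,"y":0,"z":0.201,"yaw":0,"grip":0.38},{"x":0.001,"y":0,"z":0.201,"yaw":0,"grip":-1},{"x":0.001,"y":0,"z":0.201,"yaw":0,"grip":-1},{"x":0.001,"y":0,"z":0.201,"yaw":0,"grip":-1},{"x":0.001,"y":0,"z":0.201,"yaw":0,"grip":-1},{"x":0.001,"y":0,"z":0.201,"yaw":0,"grip":-1},{"x":0.001,"y":0,"z":0.201,"yaw":0,"grip":-1},{"x":0.001,"y":0,"z":0.16,"yaw":0,"grip":-1},{"x":0.001,"y":0,"z":0.14,"yaw":0,"grip":-1},{"x":0.001,"y":0,"z":0.14,"yaw":0,"grip":-1}]' --newtons 30

```text
clock: 41.6
tcp_pos: [0.5441, 0.1494, 0.1093]
tcp_rot: [[0.057, 0.998, 0.003], [0.998, -0.057, 0.0], [0.0, 0.003, -1.0]]
wrist_force: [-0.0, 0.4, -2.2]
finger_gap: 0.452
grip_force: 30.6
```

```bash
python3 - <<'E'
from h import *
go((.572,.2,.107,-.056),(.572,.27,.107,-.056),(.528,.3305,.107,-.056),(.528,.3305,.078,-.056))
d=dict(np.load("top0.npz"));P=cloud(d);z=P[...,2]
m=(z>.02)&(P[...,0]>.56)&(P[...,0]<.8)&(P[...,1]>.1)&(P[...,1]<.4);print(P[m].min(0));print(plane(d,243,160,.075),plane(d,198,160,.06))
E
```

```text
at [0.5441 0.1494 0.1093] yang -0.057 q7 -0.68 t 41.6 gap 39.3
-> [0.572 0.2   0.107] [0.1043 0.0499 0.0047] yaw -0.0002
-> [0.572 0.27  0.107] [0.244  0.042  0.0047] yaw -0.0002
-> [0.528  0.3305 0.107 ] [ 0.3599 -0.0527  0.0045] yaw -0.0002
-> [0.528  0.3305 0.078 ] [ 0.3598 -0.0529  0.0625] yaw -0.0002
[0.67925738 0.1006421  0.02033518]
[0.70188492 0.1183391  0.075     ] [0.71016707 0.25934614 0.06      ]
```

Request:
jog_arm --motion '[{"x":0.03,"y":0.02,"z":0,"yaw":0,"grip":-1},{"x":0.1,"y":0.05,"z":0,"yaw":0,"grip":-1},{"x":0.17,"y":0.05,"z":0,"yaw":0,"grip":-1},{"x":0.244,"y":0.042,"z":0,"yaw":0,"grip":-1},{"x":0.3,"y":-0.005,"z":0,"yaw":0,"grip":-1},{"x":0.345,"y":-0.04,"z":0,"yaw":0,"grip":-1},{"x":0.359,"y":-0.053,"z":0,"yaw":0,"grip":-1},{"x":0.359,"y":-0.053,"z":0,"yaw":0,"grip":-1},{"x":0.359,"y":-0.053,"z":0,"yaw":0,"grip":-1},{"x":0.359,"y":-0.053,"z":0,"yaw":0,"grip":-1}]'

```text
clock: 42.6
tcp_pos: [0.5284, 0.3275, 0.1075]
tcp_rot: [[0.06, 0.998, 0.0], [0.998, -0.06, -0.001], [-0.001, 0.0, -1.0]]
wrist_force: [-0.4, -0.1, -1.7]
finger_gap: 0.453
grip_force: 30.6
```

```bash
python3 - <<'E'
from h import *
from bot import bottles
bottles();go((.528,.3305,.078,-.056))
E
```

```text
top green 19 mid [0.4839 0.2006 0.1019] mean [0.4849 0.2003 0.101 ]
side red 12 mid [0.5296 0.3467 0.1637] mean [0.5304 0.3565 0.1819]
side green 89 mid [0.464  0.2082 0.1003] mean [0.4653 0.2093 0.1004]
at [0.528  0.328  0.1077] yang -0.059 q7 -1.01 t 42.7 gap 39.5
-> [0.528  0.3305 0.078 ] [ 0.005  -0.0003  0.0595] yaw -0.001
```

Request:
jog_arm --motion '[{"x":0.004,"y":0,"z":0.03,"yaw":0,"grip":-1},{"x":0.004,"y":0,"z":0.05,"yaw":0,"grip":-1},{"x":0.004,"y":0,"z":0.061,"yaw":0,"grip":-1},{"x":0.004,"y":0,"z":0.061,"yaw":0,"grip":-1},{"x":0.004,"y":0,"z":0.061,"yaw":0,"grip":-1}]'

```text
clock: 43.2
tcp_pos: [0.5254, 0.332, 0.0779]
tcp_rot: [[0.055, 0.998, -0.002], [0.998, -0.055, -0.001], [-0.001, -0.002, -1.0]]
wrist_force: [-3.1, -2.0, 6.9]
finger_gap: 0.453
grip_force: 30.0
```

Request:
jog_arm --motion '[{"x":0,"y":0,"z":0,"yaw":0,"grip":0.3},{"x":0,"y":0,"z":0,"yaw":0,"grip":0.3},{"x":0,"y":0,"z":0,"yaw":0,"grip":0.3},{"x":0,"y":0,"z":-0.06,"yaw":0,"grip":0.38},{"x":0,"y":0,"z":-0.14,"yaw":0,"grip":0.38},{"x":0,"y":0,"z":-0.24,"yaw":0,"grip":0.38},{"x":0,"y":0,"z":-0.34,"yaw":0,"grip":0.38},{"x":-1,"y":-0.06,"z":-0.4,"yaw":0,"grip":0.38},{"x":-1,"y":-0.06,"z":-0.4,"yaw":0,"grip":0.38},{"x":-1,"y":-0.06,"z":-0.4,"yaw":0,"grip":0.38},{"x":-1,"y":-0.06,"z":-0.4,"yaw":0,"grip":0.38},{"x":-1,"y":-0.06,"z":-0.4,"yaw":0,"grip":0.38},{"x":-1,"y":-0.06,"z":-0.4,"yaw":0,"grip":0.38},{"x":-1,"y":-0.06,"z":-0.4,"yaw":0,"grip":0.38},{"x":-1,"y":-0.06,"z":-0.4,"yaw":0,"grip":0.38},{"x":-1,"y":-0.06,"z":-0.4,"yaw":0,"grip":0.38},{"x":-1,"y":-0.06,"z":-0.4,"yaw":0,"grip":0.38},{"x":-1,"y":-0.06,"z":-0.4,"yaw":0,"grip":0.38},{"x":-1,"y":-0.06,"z":-0.4,"yaw":0,"grip":0.38}]'

```text
clock: 45.1
tcp_pos: [0.4684, -0.167, 0.2772]
tcp_rot: [[0.06, 0.998, 0.0], [0.998, -0.06, 0.001], [0.001, 0.0, -1.0]]
wrist_force: [-0.6, 1.1, 0.3]
finger_gap: 0.687
grip_force: 0.0
```

Request:
jog_arm --motion '[{"x":-0.4,"y":-0.2,"z":0,"yaw":0.1,"grip":0.38},{"x":-0.4,"y":-0.2,"z":0,"yaw":0.1,"grip":0.38},{"x":-0.4,"y":-0.2,"z":0,"yaw":0.1,"grip":0.38},{"x":-0.4,"y":-0.2,"z":0,"yaw":0.1,"grip":0.38},{"x":-0.4,"y":-0.2,"z":0,"yaw":0.1,"grip":0.38},{"x":-0.4,"y":-0.2,"z":0,"yaw":0.1,"grip":0.38},{"x":-0.4,"y":-0.2,"z":0,"yaw":0.1,"grip":0.38}]'

```text
clock: 45.8
tcp_pos: [0.3591, -0.358, 0.2775]
tcp_rot: [[0.36, 0.933, 0.001], [0.933, -0.36, 0.001], [0.001, 0.0, -1.0]]
wrist_force: [0.4, 0.2, -0.0]
finger_gap: 0.69
grip_force: 0.0
```

```bash
python3 - <<'E'
from h import *
from bot import bottles
d=bottles();go();o=rackpose(d);print(o["knob"].mean(0) if len(o["knob"]) else "");k=o["handle"];k=k[k[:,2]<.16];print(k.mean(0));bars(d)
t=snap("top")
cv2.imwrite("pics/f.png",np.vstack([cv2.resize(d["img"][120:420,150:400],(500,600))]))
cv2.imwrite("pics/ft.png",t["img"])
E
```

```text
top red 93 mid [0.5262 0.3297 0.1022] mean [0.5262 0.3302 0.1015]
top green 79 mid [0.4737 0.2079 0.104 ] mean [0.4733 0.2072 0.1022]
side red 253 mid [0.525  0.3319 0.1006] mean [0.5246 0.3328 0.1003]
side green 187 mid [0.473  0.2102 0.1001] mean [0.4732 0.211  0.1002]
at [ 0.3596 -0.3574  0.2777] yang -0.366 q7 0.36 t 45.9 gap 59.8
[ 0.46894641 -0.29402144  0.13640696]
[ 0.45031768 -0.0992007   0.14082218]
0.084 or 192 x [-0.021  0.027  0.063] y [0.063 0.085 0.106] z 0.083
0.084 si 94 x [-0.063 -0.044 -0.023] y [0.073 0.084 0.101] z 0.077
0.028 or 152 x [-0.02   0.032  0.066] y [0.006 0.028 0.052] z 0.082
0.028 si 68 x [-0.059 -0.042 -0.025] y [0.015 0.029 0.041] z 0.077
-0.028 or 139 x [-0.021  0.03   0.065] y [-0.041 -0.025 -0.006] z 0.082
-0.028 si 27 x [-0.062 -0.033 -0.025] y [-0.038 -0.027 -0.018] z 0.076
-0.084 or 142 x [-0.023  0.025  0.062] y [-0.105 -0.083 -0.061] z 0.083
-0.084 si 11 x [-0.063 -0.06  -0.039] y [-0.094 -0.084 -0.072] z 0.077
```

View pics/f.png

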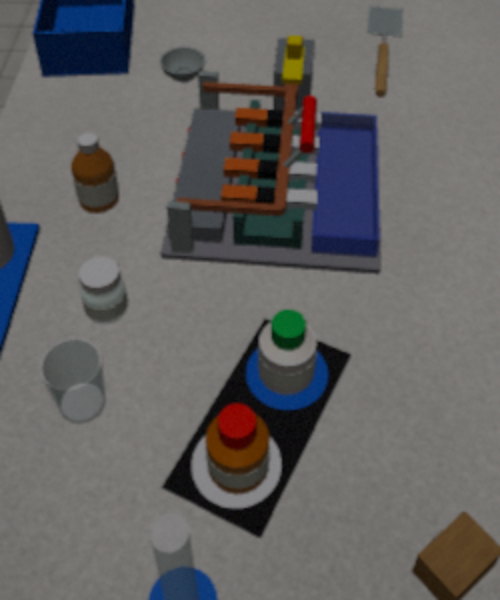

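View pics/ft.png

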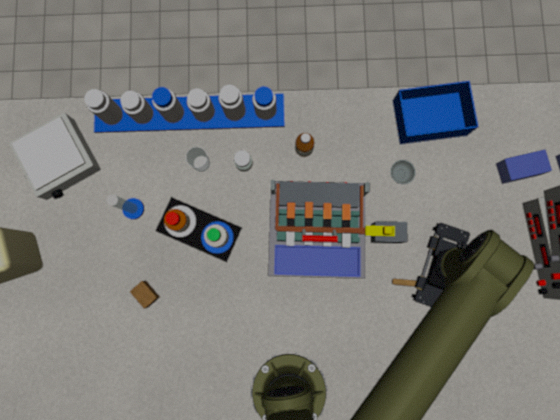

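The final views show all four bars silver-forward, the contact bar down and the catch home. The bottles stand swapped and upright within about 3 mm of their spot centres, and the robot is clear.

```bash
python3 -c "
from cell import manip
print(manip.hand_in())"
```

```text
the job is handed in; nothing more can be done
None
```

The job is handed in: three bars turned so all four point silver to the front, the contact bar down, the catch home, and the bottles swapped upright within about 3 mm of their spot centres. The judge returned no verdict.

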